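# Raise the staggered fire-brick wall of an annealing hearth

## Robot

A 7-joint arm with a two-finger parallel gripper is mounted at the origin on a cart in front of the work surface, level with it; the furniture and walls round the work are solid. World frame = base frame: x ahead of the robot, y to its left, z up, the work surface at z = 0. Lengths are in mm, angles in rad, forces in N, time in s.
With the tool pointing down it reaches from about 400 to 925 mm from the base axis. Payload 5.6 kg.
Tool frame: the origin (TCP) lies at the very end of the fingers, on their centre line; the grasp point (between the pads) lies 19 mm behind it (robot.tcp_to_grasp is the distance from the TCP to the grasp point, in mm); z points along the fingers, y is the line along which they close (so a half turn about z gives the same grasp; the last joint's range is limited). The gripper opens to 85 mm and grips with 20 to 120 N. Pads are 22 mm wide; open, the fingers measure 114 mm over their backs; the gripper's body (76 mm by 85 mm) begins 54 mm behind the grasp point. The pads swing forward as they close: fully open they stand 13 mm farther back than shut.
Start: joints at [1.17, 0.468, -0.012, 1.603, 0.006, 1.071, -0.056], TCP at [227.598, -608.858, 198.89] pointing down, gripper open.
Joint ranges: [-2.53, 2.53], [-0.31, 2.02], [-1.57, 1.55], [0.28, 2.44], [-1.29, 4.43], [0.15, 1.84], [-2.92, 2.92]. Speed limits (rad/s): [2.57, 2.57, 3.14, 3.14, 3.14, 3.14, 3.14].

## Interface

Orientations are given as a unit quaternion [w, x, y, z].
In Python, from cell import get_state, eyes, workorder, robot gives the robot as it stands.
- The arm moves only by the tool arm_command, never from a script. Its argument "motion" is a list of rows, each a list of 6 numbers: the shift along the tool's x, y, z in m, then the turn, a rotation vector about the tool's x, y, z in degrees. In form: [[tx, ty, tz, ax, ay, az], ...]. A call has 1 to 10 rows; each row shifts and turns the commanded pose from where the row before left it, along the tool's axes as they then stand; what a row does not reach is not made up. A row lasts 1/12 s, in which the tool goes at most 41.7 mm and 7.16 degrees, less where a joint would pass 70% of its speed; a pose out of reach is approached as far as the arm can. A call with a gripper value outside its range is refused whole. "jaw" is the opening, from 0 (shut) to 1 (fully open), set as the call begins (left out, the last holds). The fingers move at their own pace and stop on an object; "force" is the grip in N (left out, the last holds). Time passes only in rows, so rows that do not move let the fingers close. It gives the time, the measured TCP pose, the force, the opening and the grip force at its end, in the units of the state.
- get_state(): the state, without advancing time (a new reading comes with each control period).
- eyes.grab_frame(name): name is "scene" or "side" or "wrist"; returns a dict with "img" (384x512x3 uint8, red, green, blue), "K" (3x3 intrinsics, pixels), "cam_to_world" (4x4, takes a point from camera to world coordinates). Camera axes: x right, y up, looking along -z (the intrinsics and any distortion apply to the point x, -y, -z); pixel columns grow to the right and rows downward; lengths in mm; the calibration is good to about 2 mm. A picture is of the moment at which its call begins. There is no depth.
- workorder.finish_job(): hands the job in; it is judged then, once.
The state is a dict: "time_s": time; "qpos": joint angles; "qvel": joint speeds; "tau": joint torques, N m; "tcp_pos": TCP position; "eef_rot": TCP orientation; "contact_force": force on the tool from outside, world axes, zero at the start; "wrist_torque": the same for the moment, N m; "grip_width": finger opening in mm; "grip_force": force on a finger pad.
Only numpy, scipy, OpenCV 4.12 (cv2) and the standard library are available. Lean on these libraries where they do the work, as an engineer would, in place of code of your own. Each camera call takes 0.05 s, during which the arm holds its last target. There are 200 camera calls.

## Task

Raise the back wall of the annealing hearth by two courses with the five loose fire bricks, each course staggered by half a brick over the one below so that no joint lets the flame through. On the cemented base course first lay the second course: a half brick flush with each end of the wall and the dense orange full brick, which takes the flame, between them, centred over the base course's middle joint; then lay the two cream full bricks end to end on top as the third course, their outer ends flush with the wall's ends. Keep the bricks flat, square and flush with the wall's front and back, and leave the wooden block and the jar where they stand.

Things in the scene. Friction and masses are not known exactly. Their poses are not given: they have to be found in the camera images.
- base_top (a point): Fixed hearth, a dark steel pan with a 15 mm high white board in front and two cream bricks cemented along its back (base course). Point: centre of that course's top face, 41 mm above the bench, over the joint. y along the wall, x to its back, z up. Course 198 long (99 each way), 46 mm deep; joints 6 mm: half + full + half, or full + full, make 198. May stand turned.
- full_orange_c (a point): Dense orange-brown full fire brick, 96 long x 46 wide x 38 mm high, lying flat on the bench. Its point is the brick's centre (19 mm above its underside); x along the 96 mm length, y across the 46 mm width, z up. About 0.3 kg.
- full_cream_1_c (a point): Cream full fire brick, 96 long x 46 wide x 38 mm high, lying flat on the bench. Its point is the brick's centre (19 mm above its underside); x along the 96 mm length, y across the 46 mm width, z up. Alike and interchangeable with the other cream full brick.
- full_cream_2_c (a point): Cream full fire brick, 96 long x 46 wide x 38 mm high, lying flat on the bench. Its point is the brick's centre (19 mm above its underside); x along the 96 mm length, y across the 46 mm width, z up. Alike and interchangeable with the other cream full brick.
- half_cream_1_c (a point): Half-length cream fire brick, 45 long x 46 wide x 38 mm high (nearly square from above), lying flat on the bench; alike and interchangeable with the other half brick. Its point is the brick's centre (19 mm above its underside); x along the 45 mm side, y across the 46 mm width, z up.
- half_cream_2_c (a point): Half-length cream fire brick, 45 long x 46 wide x 38 mm high (nearly square from above), lying flat on the bench; alike and interchangeable with the other half brick. Its point is the brick's centre (19 mm above its underside); x along the 45 mm side, y across the 46 mm width, z up.
- wood_block_c (a point): Dark brown hardwood sanding block, 62 x 100 x 42 mm, lying loose among the bricks: not a fire brick, stays where it is. Point at its centre, 21 mm up.
- white_jar_c (a point): Loose white screw-lid jar with a black lid, 55 mm across and 68 mm high, a bystander in front of the trim saw. Point at its centre, 34 mm up.
Mind the look-alikes: they are no part of the job. Leave any purple, red or turquoise look-alike of the part that bears half_cream_1_c alone.

How it is judged:
By the outcome, as a careful person would: the job done as asked, in the order asked, and still so for the second after the job is handed in, with the robot touching nothing.
It also fails if it takes over 120 s, if anything falls off the work surface, if the arm or the gripper's body presses on something with over 40 N, if the wrist force passes 120 N, or if a joint passes its speed limit or range.

## Working session

There is one attempt and no reset: what is moved stays moved. The work goes in short steps, Python scripts to look and compute and a tool call to move; the robot and the scene stay as the last step left them, time stands still between calls to the robot, and variables do not carry over. Pictures are saved under pics/ and viewed, at most 14 in all, crops included, and the job is handed in when it is done.

Besides the shell and the picture viewer there is one more tool, called after ">>>" in YAML: its name, and indented under it one key for each argument. arm_command: Moves the arm, as the interface text tells. Its arguments: {"type":"object","properties":{"motion":{"type":"array"},"jaw":{"type":"number"},"force":{"type":"number"}},"required":["motion"]}

```bash
ls; mkdir -p pics; python3 - <<'E'
from cell import get_state, eyes
import cv2,numpy as np
for n in ["scene","side"]:
    f=eyes.grab_frame(n); cv2.imwrite(f"pics/{n}0.png",f["img"][:,:,::-1]); print(n,f["K"].round(1).tolist(),f["cam_to_world"].round(3).tolist(),[k for k in f])
s=get_state(); print(s)
E
```

```text
pics
scene [[361.2, 0.0, 251.5], [0.0, 361.2, 190.2], [0.0, 0.0, 1.0]] [[-0.634, 0.488, -0.6, -248.296], [-0.773, -0.407, 0.486, 766.476], [-0.007, 0.772, 0.636, 899.391], [0.0, 0.0, 0.0, 1.0]] ['img', 'K', 'cam_to_world']
side [[459.4, 0.0, 251.3], [0.0, 459.4, 190.8], [0.0, 0.0, 1.0]] [[0.847, 0.306, -0.436, -219.987], [-0.532, 0.485, -0.694, -1097.932], [-0.001, 0.819, 0.573, 1060.683], [0.0, 0.0, 0.0, 1.0]] ['img', 'K', 'cam_to_world']
{'time_s': 0.1, 'qpos': array([ 1.17000219,  0.46832613, -0.01160537,  1.60354301,  0.00599921,
        1.07141889, -0.05629149]), 'qvel': array([ 0.00149749, -0.00248326, -0.00031949, -0.00194475,  0.00079156,
       -0.00077605,  0.00169073]), 'tau': array([ 7.64657398e-04, -5.33523595e+01,  2.13003648e-02, -2.51967502e+01,
        1.13954427e-02,  4.32995323e-03, -3.94060055e-05]), 'tcp_pos': array([ 227.3719765 , -608.32682546,  198.00486612]), 'eef_rot': array([-8.04796643e-04,  9.84045015e-01,  1.77917729e-01, -2.04812807e-04]), 'contact_force': array([0.01997254, 0.28703377, 0.32833679]), 'wrist_torque': array([-0.04927384,  0.02306704, -0.00136249]), 'grip_force': 0.0, 'grip_width': 85.43051612544514}
```

View pics/scene0.png

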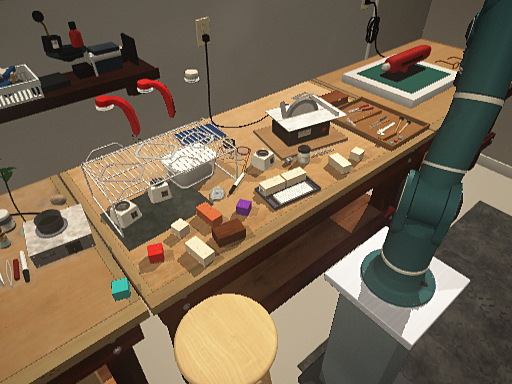

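View pics/side0.png

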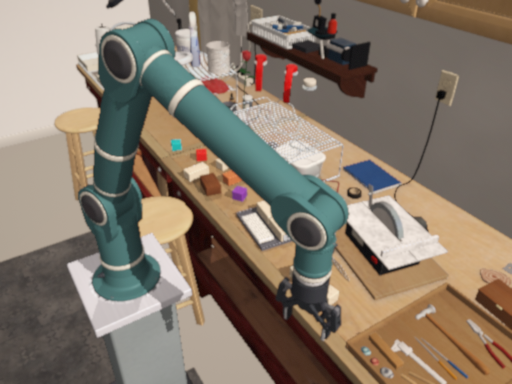

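The scene view shows the base course at about (282,181), with the jar at (304,154) and the wood at (229,232). The orange brick is at (208,213), the cream fulls at (200,250) and (340,163), and the halves at (180,227) and (357,153). The purple, red and turquoise decoys are nearby. The side view is mostly blocked by the arm.

```bash
cat > h.py <<'E'
from cell import get_state, eyes, workorder
import cv2,numpy as np
from scipy.spatial.transform import Rotation as R
def grab(n,save=None):
    f=eyes.grab_frame(n)
    if save: cv2.imwrite(f"pics/{save}.png",f["img"][:,:,::-1])
    return f
def px2w(f,uv,z):
    uv=np.atleast_2d(uv).astype(float); K=f["K"]; T=f["cam_to_world"]
    d=np.c_[(uv[:,0]-K[0,2])/K[0,0],-(uv[:,1]-K[1,2])/K[1,1],-np.ones(len(uv))]@T[:3,:3].T
    o=T[:3,3]; return o+d*((z-o[2])/d[:,2])[:,None]
def w2px(f,p):
    T=f["cam_to_world"]; c=(np.atleast_2d(p)-T[:3,3])@T[:3,:3]; K=f["K"]
    return np.c_[K[0,0]*c[:,0]/-c[:,2]+K[0,2],-K[1,1]*c[:,1]/-c[:,2]+K[1,2]]
def rot():
    q=get_state()["eef_rot"]; return R.from_quat(np.r_[q[1:],q[0]])
def yaw():  # world angle of tool y (closing line), deg
    y=rot().as_matrix()[:,1]; return np.degrees(np.arctan2(y[1],y[0]))
def go(p,closing=None):
    """tool-frame shift (mm) and turn to TCP p with fingers closing along world angle `closing` deg"""
    s=get_state(); r=rot(); d=r.as_matrix().T@(np.array(p)-s["tcp_pos"])
    out=dict(shift=d.round(1).tolist(),yaw=round(yaw(),2),tcp=s["tcp_pos"].round(1).tolist())
    if closing is not None:
        a=np.radians(closing); y=np.array([np.cos(a),np.sin(a),0])
        if y@r.as_matrix()[:,1]<0: y=-y
        z=np.array([0,0,-1.]); T=R.from_matrix(np.c_[np.cross(y,z),y,z])
        out["turn"]=np.degrees((r.inv()*T).as_rotvec()).round(2).tolist()
    print(out)
def topface(f,lo,hi,z,minA=60,roi=None):
    """HSV mask -> min-area rects on plane z: centre, long-axis angle, size"""
    h=cv2.cvtColor(f["img"],cv2.COLOR_RGB2HSV); m=cv2.inRange(h,np.array(lo),np.array(hi))
    if roi: k=np.zeros_like(m); k[roi[1]:roi[3],roi[0]:roi[2]]=1; m*=k
    m=cv2.morphologyEx(m,cv2.MORPH_OPEN,np.ones((3,3)))
    out=[]
    for c in cv2.findContours(m,cv2.RETR_EXTERNAL,cv2.CHAIN_APPROX_NONE)[0]:
        if cv2.contourArea(c)<minA: continue
        w=px2w(f,c[:,0],z)[:,:2]; (cx,cy),(a,b),t=cv2.minAreaRect(w.astype(np.float32))
        if b>a: a,b,t=b,a,t+90
        px=c[:,0].mean(0)
        out.append((px.round(0).tolist(),[round(cx,1),round(cy,1)],[round(a,1),round(b,1)],round((t+90)%180-90,1)))
    return out
E
python3 - <<'E'
from h import *
f=grab("scene"); w=grab("wrist","wrist0")
for n,uv in dict(base=(281,177),jar=(304,148),wood=(228,229),orange=(208,209),cA=(200,244),cB=(340,159),hA=(179,225),hB=(357,151),purple=(244,204),red=(155,249)).items():
    print(n,px2w(f,uv,38)[0].round(0))
print(w["cam_to_world"].round(3).tolist(),w["K"].round(1).tolist(),rot().as_matrix().round(3).tolist())
i=cv2.resize(f["img"][130:290,130:380],None,fx=3.2,fy=3.2,interpolation=cv2.INTER_CUBIC); cv2.imwrite("pics/crop0.png",i[:,:,::-1])
E
```

```text
base [553. -33.  38.]
jar [ 641. -252.   38.]
wood [457. 296.  38.]
orange [582. 292.  38.]
cA [461. 404.  38.]
cB [ 486. -306.   38.]
hA [578. 412.  38.]
hB [ 478. -409.   38.]
purple [521. 178.  38.]
red [534. 525.  38.]
[[0.349, 0.887, 0.302, 305.236], [-0.937, 0.331, 0.112, -579.616], [-0.001, -0.322, 0.947, 373.729], [0.0, 0.0, 0.0, 1.0]] [[282.7, 0.0, 256.5], [0.0, 282.7, 188.6], [0.0, 0.0, 1.0]] [[0.937, 0.35, -0.0], [0.35, -0.937, 0.001], [-0.0, -0.001, -1.0]]
```

View pics/crop0.png

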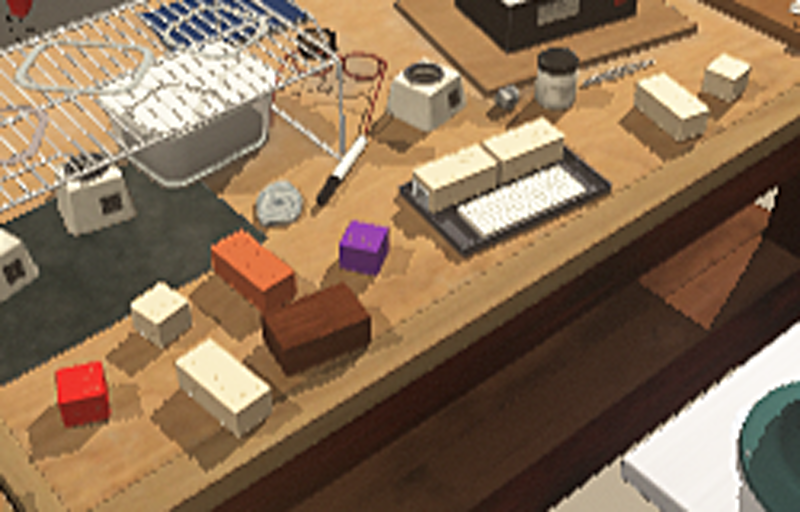

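View pics/wrist0.png

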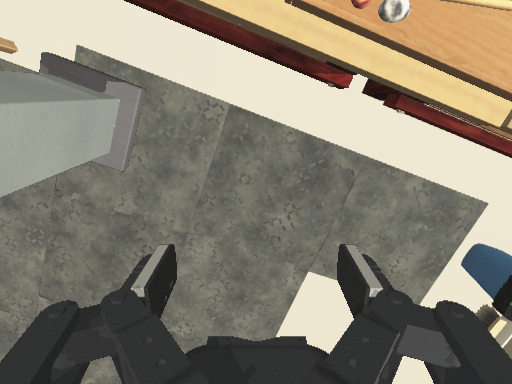

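Crop: two cream bricks of the base course sit at the back of the pan, with a free surrounding. The cream full and half are to its right. The orange, wood, cream full and half are to its left. The wrist view only shows the floor. I'm moving over the right-hand bricks.

>>> arm_command:
  motion:
    - [0.032,-0.018,-0.006,0,0,0]
    - [0.032,-0.018,-0.006,0,0,0]
    - [0.032,-0.018,-0.006,0,0,0]
    - [0.032,-0.018,-0.006,0,0,0]
    - [0.032,-0.018,-0.006,0,0,0]
    - [0.032,-0.018,-0.006,0,0,0]
    - [0.032,-0.018,-0.006,0,0,0]
    - [0.032,-0.018,-0.006,0,0,0]
    - [0.032,-0.018,-0.006,0,0,0]
  jaw: 1

```text
time_s: 0.95
tcp_pos: [441.4, -354.7, 253.2]
eef_rot: [0.0, 0.984, 0.178, -0.0]
contact_force: [0.8, -0.1, 0.7]
grip_width: 85.4
grip_force: 0.0
```

>>> arm_command:
  motion:
    - [0,0,0,0,0,6.8]
    - [0,0,0,0,0,6.8]
    - [0,0,0,0,0,6.8]
    - [0,0,0,0,0,0]

```text
time_s: 1.28
tcp_pos: [440.7, -356.0, 252.8]
eef_rot: [0.0, 1.0, -0.0, -0.0]
contact_force: [-0.4, 0.3, 0.1]
grip_width: 85.3
grip_force: 0.0
```

```bash
python3 - <<'E'
from h import *
f=grab("wrist","wrist1"); s=get_state(); print(s["tcp_pos"],yaw(),s["time_s"])
np.savez("w1.npz",**f)
for r in topface(f,(15,20,150),(35,130,255),38): print(r)
E
```

```text
[ 440.60803054 -356.05771202  252.7294611 ] -89.7545018766077 1.3333
([412.0, 373.0], [33.5, -651.4], [76.6, 68.0], 89.9)
([468.0, 302.0], [189.8, -731.5], [283.6, 120.8], 58.4)
([36.0, 157.0], [441.1, -47.7], [106.3, 14.2], 89.9)
([487.0, 147.0], [452.1, -676.1], [21.9, 10.6], 71.4)
([82.0, 132.0], [471.6, -118.4], [50.9, 5.2], -7.1)
([504.0, 104.0], [507.8, -683.4], [22.8, 19.2], 16.1)
([423.0, 99.0], [515.7, -575.8], [28.8, 8.0], -0.1)
([482.0, 91.0], [526.2, -656.9], [60.7, 44.2], -67.3)
([46.0, 81.0], [537.7, -86.8], [127.3, 45.7], 82.7)
([501.0, 37.0], [588.5, -658.8], [25.3, 14.3], 89.9)
([249.0, 112.0], [498.4, -337.0], [763.5, 271.8], -86.0)
([49.0, 25.0], [601.0, -105.4], [130.0, 63.0], 82.8)
```

View pics/wrist1.png

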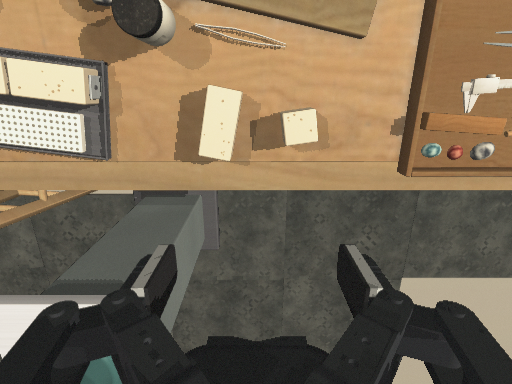

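The wrist view shows the full cream at (222,124), the half at (300,127), the base course at left (50,80) and the jar at (145,20). I'll measure with a tighter cream mask.

```bash
python3 - <<'E'
from h import *
f=dict(np.load("w1.npz")); h=cv2.cvtColor(f["img"],cv2.COLOR_RGB2HSV)
for n,(u,v) in dict(full=(222,120),side=(215,157),half=(300,125),hside=(288,140),wood=(260,60),base=(40,80)).items(): print(n,h[v,u])
for S in(80,95,110):
  for V in (150,200,225): print(S,V,topface(f,(12,10,V),(40,S,255),38,roi=(180,70,340,170)))
print(h[124,270:330].tolist())
E
```

```text
full [ 24  48 242]
side [ 24  50 242]
half [ 24  47 242]
hside [ 23  50 242]
wood [ 16 121 191]
base [ 24  50 242]
80 150 [([300.0, 126.0], [479.2, -415.2], [44.9, 44.1], -81.9), ([219.0, 122.0], [483.0, -305.8], [95.0, 46.3], -11.5)]
80 200 [([300.0, 126.0], [479.2, -415.5], [44.2, 43.7], -81.9), ([219.0, 122.0], [483.3, -305.5], [94.6, 44.9], -11.3)]
80 225 [([300.0, 126.0], [479.4, -415.8], [43.6, 42.9], -81.9), ([219.0, 122.0], [483.5, -305.7], [93.7, 43.9], -11.4)]
95 150 [([300.0, 127.0], [478.9, -415.4], [45.3, 44.7], -81.9), ([219.0, 122.0], [483.1, -306.0], [95.5, 47.1], -11.3)]
95 200 [([300.0, 126.0], [479.1, -415.7], [44.4, 43.9], -81.8), ([219.0, 122.0], [483.3, -305.5], [94.6, 44.9], -11.3)]
95 225 [([300.0, 126.0], [479.4, -415.8], [43.6, 42.9], -81.9), ([219.0, 122.0], [483.5, -305.7], [93.7, 43.9], -11.4)]
110 150 [([300.0, 127.0], [478.6, -415.3], [45.8, 45.5], -82.9), ([220.0, 127.0], [476.0, -305.2], [109.9, 48.3], -11.3)]
110 200 [([300.0, 126.0], [479.1, -415.7], [44.4, 43.9], -81.8), ([219.0, 122.0], [483.3, -305.5], [94.6, 44.9], -11.3)]
110 225 [([300.0, 126.
[... 323 characters left out ...]
2, 64, 230], [24, 51, 242], [23, 48, 242], [24, 51, 242], [24, 51, 242], [24, 50, 242], [24, 50, 242], [24, 50, 242], [24, 50, 243], [24, 49, 243], [24, 50, 242], [23, 47, 242], [23, 48, 243], [23, 48, 243], [23, 51, 242], [24, 47, 242], [24, 47, 242], [24, 50, 242], [24, 49, 243], [23, 48, 242], [23, 48, 243], [23, 47, 242], [24, 47, 242], [23, 47, 243], [24, 46, 242], [24, 50, 242], [23, 47, 243], [23, 47, 243], [23, 48, 243], [24, 47, 242], [23, 48, 243], [23, 47, 243], [26, 26, 242], [16, 118, 171], [17, 120, 168], [16, 118, 171], [16, 118, 171], [16, 117, 168], [16, 120, 170], [16, 119, 169], [16, 118, 168], [15, 118, 168], [16, 116, 167], [16, 118, 169], [16, 118, 192], [16, 116, 193]]
```

>>> arm_command:
  motion:
    - [0.0097,0.0149,0.025,0,0,0]
    - [0.0097,0.0149,0.025,0,0,0]
    - [0.0097,0.0149,0.025,0,0,0]
    - [0.0097,0.0149,0.025,0,0,0]
    - [0,0,0,0,0,-7]
    - [0,0,0,0,0,-7]
    - [0,0,0,0,0,-7]
    - [0,0,0,0,0,-7]
    - [0,0,0,0,0,-7]
    - [0,0,0,0,0,-7]

```text
time_s: 2.17
tcp_pos: [479.3, -416.0, 152.6]
eef_rot: [-0.0, 0.932, 0.363, -0.0]
contact_force: [0.2, 0.2, 0.4]
grip_width: 85.7
grip_force: 0.0
```

>>> arm_command:
  motion:
    - [0,0,0,0,0,-7]
    - [0,0,0,0,0,-7]
    - [0,0,0,0,0,-7]
    - [0,0,0,0,0,-7]
    - [0,0,0,0,0,-7]
    - [0,0,0,0,0,-7]
    - [0,0,0,0,0,-7]
    - [0,0,0,0,0,-7]
    - [0,0,0,0,0,0]

```text
time_s: 2.92
tcp_pos: [479.2, -416.0, 152.6]
eef_rot: [-0.0, 0.653, 0.757, 0.0]
contact_force: [-0.1, 0.2, 0.4]
grip_width: 85.4
grip_force: 0.0
```

```bash
python3 - <<'E'
from h import *
go([479.2,-415.5,9],8.1); print(get_state()["qpos"].round(2))
E
```

```text
{'shift': [0.4, 0.0, 143.6], 'yaw': np.float64(8.4), 'tcp': [479.2, -416.0, 152.6], 'turn': [0.01, -0.04, 0.3]}
[ 0.99  0.54 -0.46  1.66  0.27  1.01  0.59]
```

>>> arm_command:
  motion:
    - [0,0,0.036,0,0,0]
    - [0,0,0.036,0,0,0]
    - [0,0,0.036,0,0,0]
    - [0,0,0.025,0,0,0]
    - [0,0,0.0105,0,0,0]
    - [0,0,0,0,0,0]

```text
time_s: 3.42
tcp_pos: [477.8, -414.6, 6.5]
eef_rot: [-0.003, 0.656, 0.755, -0.0]
contact_force: [0.3, 1.1, -0.4]
grip_width: 85.4
grip_force: 0.0
```

>>> arm_command:
  motion:
    - [0,0,0,0,0,0]
    - [0,0,0,0,0,0]
    - [0,0,0,0,0,0]
    - [0,0,0,0,0,0]
    - [0,0,0,0,0,0]
    - [0,0,0,0,0,0]
  jaw: 0
  force: 50

```text
time_s: 3.92
tcp_pos: [479.8, -416.2, 10.2]
eef_rot: [0.001, 0.656, 0.755, -0.0]
contact_force: [-0.4, 0.2, -0.1]
grip_width: 12.6
grip_force: 0.0
```

```bash
python3 - <<'E'
from h import *
f=grab("wrist","wrist2"); s=get_state(); print(s["tcp_pos"],yaw(),s["grip_width"],s["grip_force"])
print(topface(f,(12,10,200),(40,95,255),38))
E
```

```text
[ 479.68483339 -416.0879017     9.94973573] 8.08558625475519 4.512928679183591 0.0
[([223.0, 233.0], [460.1, -413.7], [11.8, 8.2], -83.6), ([288.0, 224.0], [495.6, -402.1], [22.4, 6.3], -84.8), ([254.0, 239.0], [479.1, -415.2], [44.0, 12.9], -80.8), ([364.0, 55.0], [515.2, -311.9], [45.3, 27.8], 79.0), ([287.0, 43.0], [479.5, -310.2], [34.5, 14.2], 77.7)]
```

View pics/wrist2.png

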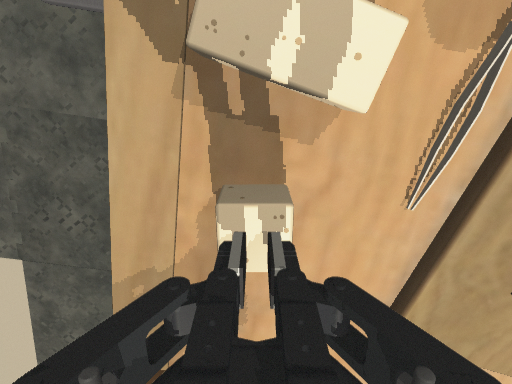

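The half brick's top is at (255,228). The shut fingers appear at (255,270), with nothing gripped, so I'll check the geometry by projecting the TCP.

```bash
python3 - <<'E'
from h import *
f=grab("wrist"); p=get_state()["tcp_pos"]
T=f["cam_to_world"]; print(T[:3,3],p)
print("tcp px",w2px(f,p),w2px(f,p+[0,0,19]),w2px(f,p+[0,0,40]))
h=cv2.cvtColor(f["img"],cv2.COLOR_RGB2HSV)
for z in (0,38,60):
  print(z,w2px(f,[[p[0],y,z] for y in (-438,-416,-393.5)]).round(0).tolist())
s=grab("side"); c=w2px(s,[479,-415,30])[0].astype(int); print(c)
i=s["img"][c[1]-70:c[1]+60,c[0]-80:c[0]+80]; cv2.imwrite("pics/side1.png",cv2.resize(i,None,fx=4,fy=4,interpolation=2)[:,:,::-1])
E
```

```text
[ 467.53809396 -333.59485855  185.5078984 ] [ 479.63640364 -416.000995      9.78324637]
tcp px [[256.58407897 220.49174562]] [[256.65968596 233.70175064]] [[256.76359839 251.85726223]]
0 [[252.0, 242.0], [257.0, 215.0], [261.0, 185.0]]
38 [[252.0, 273.0], [257.0, 241.0], [262.0, 206.0]]
60 [[251.0, 297.0], [257.0, 262.0], [263.0, 223.0]]
[328 291]
```

View pics/side1.png

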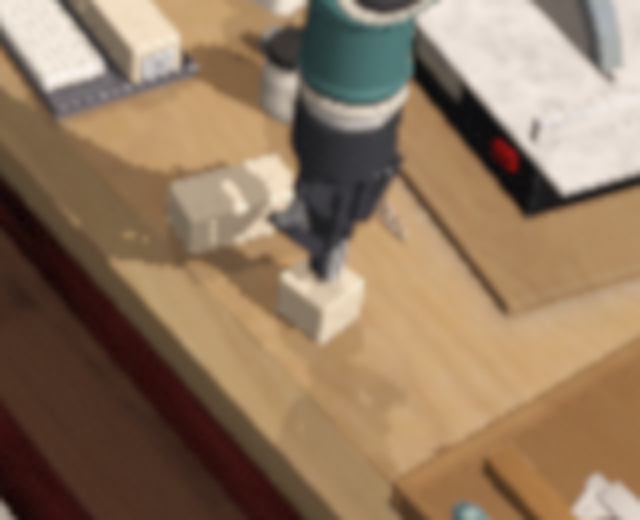

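The side crop shows the shut fingers ending at the brick's top, at about (330,270). So the fingertips seem to be higher than the reported TCP implies. I'll check the robot data.

```bash
python3 - <<'E'
from cell import robot, get_state
for k in dir(robot):
    if not k.startswith("_"): print(k,getattr(robot,k))
s=get_state(); print(s["contact_force"],s["grip_width"],s["tcp_pos"],s["wrist_torque"])
E
```

```text
PlanningError <class 'cell.PlanningError'>
tcp_to_grasp 18.700000000000003
[-0.14870779 -0.35153977  1.04788357] 0.034955631189380186 [ 479.57768597 -415.92695395    9.62770816] [ 0.02792191 -0.00889941  0.05193935]
```

>>> arm_command:
  motion:
    - [0,0,-0.03,0,0,0]
    - [0,0,-0.03,0,0,0]
    - [0,0,0,0,0,0]

```text
time_s: 4.32
tcp_pos: [483.0, -417.9, 75.0]
eef_rot: [0.005, 0.655, 0.755, 0.0]
contact_force: [1.3, -0.7, 0.9]
grip_width: -0.2
grip_force: 0.0
```

```bash
python3 - <<'E'
from h import *
f=grab("wrist","wrist3"); p=get_state()["tcp_pos"]; print(p)
print(topface(f,(12,10,200),(40,95,255),38))
r=rot().as_matrix()
for x in (11,-11):
  for z in (0,-13,-30): print(x,z,w2px(f,p+r@np.array([x,0,z])).round(0))
E
```

```text
[ 481.81536195 -417.30100117   72.84411909]
[([501.0, 360.0], [748.5, -557.7], [76.8, 30.8], -65.3), ([251.0, 196.0], [478.6, -415.6], [43.8, 43.7], -82.1), ([294.0, 49.0], [491.4, -307.2], [76.8, 45.0], -11.2)]
11 0 [[255. 204.]]
11 -13 [[255. 211.]]
11 -30 [[255. 223.]]
-11 0 [[255. 233.]]
-11 -13 [[255. 242.]]
-11 -30 [[255. 256.]]
```

View pics/wrist3.png

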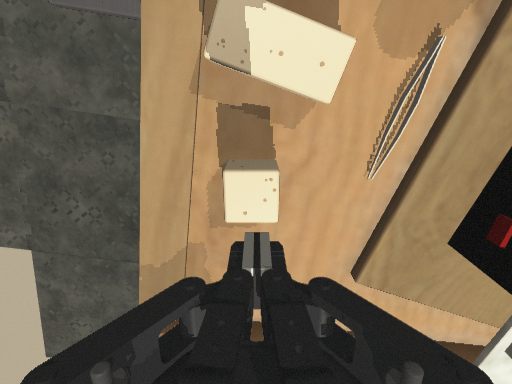

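Shut fingertips appear at (257,232), which implies they end roughly 35 mm above the reported TCP. That agrees with closing over the brick without contact. I'll reopen and go about 33 mm lower, which is safe by that evidence, watching the force.

>>> arm_command:
  motion:
    - [0,0,0,0,0,0]
    - [0,0,0,0,0,0]
    - [0,0,0,0,0,0]
    - [0,0,0,0,0,0]
    - [0,0,0,0,0,0]
    - [0,0,0.025,0,0,0]
    - [0,0,0.025,0,0,0]
    - [0,0,0.01,0,0,0]
    - [0,0,0,0,0,0]
  jaw: 1

```text
time_s: 5.12
tcp_pos: [477.5, -414.3, 6.3]
eef_rot: [-0.003, 0.655, 0.755, -0.0]
contact_force: [0.2, -0.1, -0.2]
grip_width: 85.6
grip_force: 0.0
```

>>> arm_command:
  motion:
    - [0,0,0.01,0,0,0]
    - [0,0,0.01,0,0,0]
    - [0,0,0.01,0,0,0]
    - [0,0,0,0,0,0]
    - [0,0,0,0,0,0]

```text
time_s: 5.53
tcp_pos: [479.3, -415.6, -21.1]
eef_rot: [-0.0, 0.655, 0.755, -0.0]
contact_force: [0.0, 0.2, -0.8]
grip_width: 85.5
grip_force: 0.0
```

```bash
python3 - <<'E'
from h import *
f=grab("wrist","wrist4"); p=get_state()["tcp_pos"]; print(p,get_state()["contact_force"])
E
```

```text
[ 479.69928928 -415.80895087  -20.54789799] [ 0.99177784 -0.28016022  0.80129689]
```

View pics/wrist4.png

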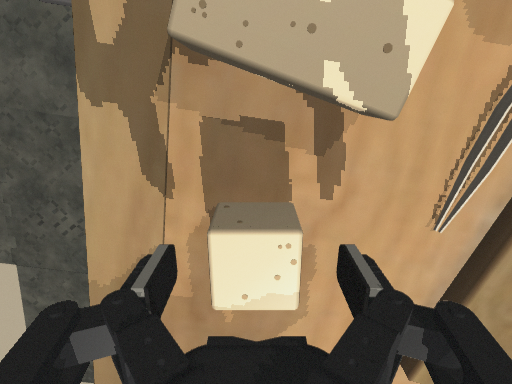

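The brick at (255,255) is centred between the open fingers at (170,250) and (345,250). I'll go a little lower and close.

>>> arm_command:
  motion:
    - [0,0,0.009,0,0,0]
    - [0,0,0,0,0,0]

```text
time_s: 5.75
tcp_pos: [479.1, -415.6, -30.5]
eef_rot: [-0.0, 0.655, 0.755, -0.0]
contact_force: [-0.5, -0.4, -0.3]
grip_width: 85.6
grip_force: 0.0
```

>>> arm_command:
  motion:
    - [0,0,0,0,0,0]
    - [0,0,0,0,0,0]
    - [0,0,0,0,0,0]
    - [0,0,0,0,0,0]
    - [0,0,0,0,0,0]
    - [0,0,0,0,0,0]
  jaw: 0
  force: 50

```text
time_s: 6.25
tcp_pos: [479.8, -416.0, -29.2]
eef_rot: [0.0, 0.655, 0.755, -0.0]
contact_force: [0.7, -0.0, 2.6]
grip_width: 44.9
grip_force: 52.0
```

Gripped across the 45 mm side. I'll lift and travel to hover over the wall, then measure it.

>>> arm_command:
  motion:
    - [0,0,-0.02,0,0,0]
    - [0,0,-0.037,0,0,0]
    - [0,0,-0.037,0,0,0]
    - [0,0,-0.037,0,0,0]

```text
time_s: 6.58
tcp_pos: [479.0, -415.2, 102.2]
eef_rot: [-0.001, 0.655, 0.755, 0.0]
contact_force: [0.3, -1.0, -0.5]
grip_width: 44.5
grip_force: 51.6
```

>>> arm_command:
  motion:
    - [0.0293,0.0115,-0.0125,0,0,0]
    - [0.0293,0.0115,-0.0125,0,0,0]
    - [0.0293,0.0115,-0.0125,0,0,0]
    - [0.0293,0.0115,-0.0125,0,0,0]
    - [0.0293,0.0115,-0.0125,0,0,0]
    - [0.0293,0.0115,-0.0125,0,0,0]
    - [0.0293,0.0115,-0.0125,0,0,0]
    - [0.0293,0.0115,-0.0125,0,0,0]
    - [0.0293,0.0115,-0.0125,0,0,0]
    - [0.0293,0.0115,-0.0125,0,0,0]

```text
time_s: 7.42
tcp_pos: [551.9, -108.0, 226.9]
eef_rot: [-0.0, 0.655, 0.755, -0.0]
contact_force: [1.3, -0.2, -0.0]
grip_width: 44.3
grip_force: 51.6
```

>>> arm_command:
  motion:
    - [0,0,0,0,0,0]
    - [0,0,0,0,0,0]
    - [0,0,0,0,0,0]

```text
time_s: 7.67
tcp_pos: [551.7, -110.1, 226.0]
eef_rot: [-0.0, 0.655, 0.755, -0.001]
contact_force: [-0.9, -1.4, -0.2]
grip_width: 44.2
grip_force: 51.6
```

```bash
python3 - <<'E'
from h import *
f=grab("wrist","wrist5"); s=get_state(); print(s["tcp_pos"],yaw(),s["grip_width"])
np.savez("w5.npz",**f)
print(w2px(f,[553,-33,41]))
for V in (150,200,225): print(V,topface(f,(12,10,V),(40,95,255),41,300,roi=(0,0,512,260)))
E
```

```text
[ 551.44341425 -110.77405851  225.7122908 ] 8.009659110425455 44.55451706677191
[[266.4367683   98.04154344]]
150 [([256.0, 249.0], [570.0, -241.2], [145.5, 34.8], 8.0), ([480.0, 149.0], [835.6, -58.8], [72.5, 33.2], 43.2), ([382.0, 150.0], [712.9, -76.5], [71.6, 64.0], -78.4), ([455.0, 116.0], [789.4, -22.5], [38.2, 25.1], -65.8), ([477.0, 119.0], [818.2, -15.4], [37.2, 35.2], -81.9), ([248.0, 137.0], [537.4, -86.3], [96.2, 45.2], 82.8), ([205.0, 75.0], [480.4, -31.9], [129.7, 51.8], 82.7), ([271.0, 52.0], [550.1, 14.3], [96.9, 45.2], 82.8), ([432.0, 26.0], [735.8, 56.8], [170.2, 50.8], -3.4)]
200 [([250.0, 251.0], [562.6, -244.7], [126.8, 29.9], 8.0), ([376.0, 157.0], [713.8, -77.5], [69.2, 62.3], -78.3), ([248.0, 138.0], [537.4, -86.5], [94.5, 44.3], 82.7), ([202.0, 92.0], [479.3, -40.4], [112.1, 51.0], 82.8), ([450.0, 24.0], [746.7, 74.2], [142.7, 3.7], -0.0), ([271.0, 52.0], [550.3, 14.8], [94.7, 44.4], 82.8), ([383.0, 26.0], [672.1, 61.4], [58.2, 11.6], -61.8)]
225 [([251.0, 251.0], [560.8, -245.8], [118.8, 28.3], 8.0), ([249.0, 138.0], [537.7, -86.6], [93.4, 43.5], 82.8), ([205.0, 95.0], [479.3, -40.2], [111.6, 50.7], 82.8), ([270.0, 52.0], [550.6, 14.5], [93.7, 43.6], 82.8), ([384.0, 25.0], [672.7, 61.7], [57.4, 9.6], -61.8)]
```

View pics/wrist5.png

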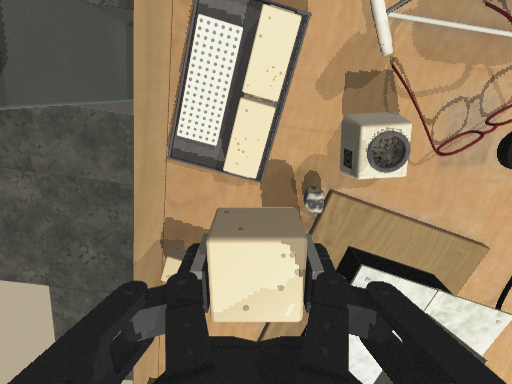

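The wall's joint is at (260,98). The base bricks are at (268,52) and (249,138), spaced 101.8 mm at 82.8°, with the held half at (256,262). The base centre is (543.8,-35.9). I'm turning for the right-end half.

>>> arm_command:
  motion:
    - [0,-0.0167,0,0,0,0]
    - [0,0,0,0,0,-7]
    - [0,0,0,0,0,-7]
    - [0,0,0,0,0,-7]
    - [0,0,0,0,0,-7]
    - [0,0,0,0,0,-7]
    - [0,0,0,0,0,-7]
    - [0,0,0,0,0,-7]
    - [0,0,0,0,0,-7]
    - [0,0,0,0,0,-7]

```text
time_s: 8.55
tcp_pos: [534.8, -113.8, 225.5]
eef_rot: [-0.001, 0.163, 0.987, -0.0]
contact_force: [-0.6, -0.6, -1.3]
grip_width: 44.4
grip_force: 51.6
```

>>> arm_command:
  motion:
    - [0,0,0,0,0,-7]
    - [0,0,0.035,0,0,-4.8]
    - [0,0,0.035,0,0,0]
    - [0,0,0.035,0,0,0]
    - [0,0,0.035,0,0,0]
    - [0,0,0,0,0,0]
    - [0,0,0,0,0,0]
    - [0,0,0,0,0,0]

```text
time_s: 9.22
tcp_pos: [536.6, -112.4, 87.7]
eef_rot: [0.001, 0.062, 0.998, -0.0]
contact_force: [-0.6, -0.2, 0.1]
grip_width: 44.5
grip_force: 51.5
```

```bash
cat >> h.py <<'E'
B=np.array([543.8,-35.9]); WA=82.78
def wall(y,x=0):  # wall coords -> world xy
    a=np.radians(WA); return B+y*np.array([np.cos(a),np.sin(a)])+x*np.array([np.sin(a),-np.cos(a)])
def towall(p):
    a=np.radians(WA); d=np.array(p)[...,:2]-B; return np.c_[d@[np.cos(a),np.sin(a)],d@[np.sin(a),-np.cos(a)]].round(1)
E
python3 - <<'E'
from h import *
go([*(wall(-76.5)+[.5,-.1]),12.5],WA); print(get_state()["qpos"].round(2))
E
```

```text
{'shift': [2.1, 0.3, 75.2], 'yaw': np.float64(82.84), 'tcp': [536.6, -112.4, 87.7], 'turn': [0.0, 0.09, 0.06]}
[ 0.71  0.57 -0.73  1.91  0.5   0.85  1.17]
```

>>> arm_command:
  motion:
    - [0.0021,0.0003,0.03,0,0,0]
    - [0,0,0.03,0,0,0]
    - [0,0,0.008,0,0,0]
    - [0,0,0.004,0,0,0]
    - [0,0,0.002,0,0,0]
    - [0,0,0.001,0,0,0]
    - [0,0,0,0,0,0]
    - [0,0,0,0,0,0]

```text
time_s: 9.88
tcp_pos: [534.6, -111.5, 12.7]
eef_rot: [0.001, 0.062, 0.998, -0.0]
contact_force: [-1.0, 0.1, -0.2]
grip_width: 44.3
grip_force: 51.6
```

```bash
python3 - <<'E'
from h import *
go([*(wall(-76.5)+[.5,-.1]),12],WA); print(get_state()["contact_force"])
f=grab("wrist","wrist6"); np.savez("w6.npz",**f)
h=cv2.cvtColor(f["img"],cv2.COLOR_RGB2HSV); print(topface(f,(12,10,200),(40,95,255),79,300),topface(f,(12,10,200),(40,95,255),41,300))
E
```

```text
{'shift': [-0.2, -0.4, 0.7], 'yaw': np.float64(82.89), 'tcp': [534.6, -111.5, 12.7], 'turn': [-0.02, 0.13, 0.11]}
[-0.95010418  0.07939422 -0.18350177]
[([500.0, 361.0], [600.2, 8.5], [21.1, 16.0], 26.2), ([259.0, 305.0], [545.6, -113.6], [43.4, 20.9], 81.9), ([361.0, 255.0], [523.2, -66.3], [21.3, 19.9], -7.1), ([454.0, 243.0], [523.9, -22.4], [57.1, 32.1], 82.9), ([372.0, 96.0], [466.4, -56.8], [89.6, 33.9], 82.9)] [([500.0, 361.0], [652.1, 46.7], [28.5, 21.6], 26.2), ([259.0, 305.0], [578.5, -117.8], [58.5, 28.2], 81.9), ([361.0, 255.0], [548.4, -54.2], [28.7, 26.8], -7.1), ([454.0, 243.0], [549.2, 5.1], [77.0, 43.2], 82.9), ([372.0, 96.0], [471.7, -41.3], [120.8, 45.8], 82.8)]
```

View pics/wrist6.png

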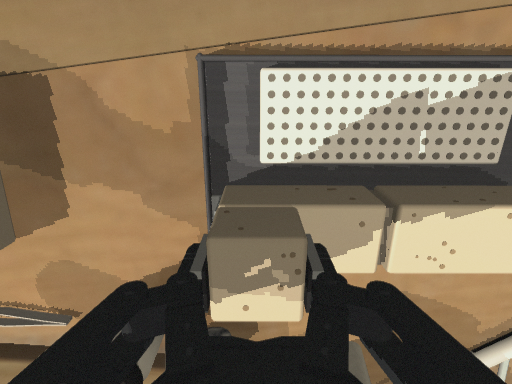

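The held half sits over the right end of the base course (front edge at v≈235, columns 206 to 306), which lines up with the base brick behind it. Lower the last millimetre and release.

>>> arm_command:
  motion:
    - [0,-0.0003,0.001,0,0,0]
    - [0,0,0.0005,0,0,0]
    - [0,0,0,0,0,0]

```text
time_s: 10.18
tcp_pos: [534.3, -111.7, 11.7]
eef_rot: [0.001, 0.062, 0.998, -0.001]
contact_force: [-4.1, -0.5, 12.2]
grip_width: 44.6
grip_force: 53.4
```

>>> arm_command:
  motion:
    - [0,0,0,0,0,0]
    - [0,0,0,0,0,0]
    - [0,0,0,0,0,0]
    - [0,0,0,0,0,0]
    - [0,0,-0.01,0,0,0]
    - [0,0,-0.03,0,0,0]
    - [0,0,-0.04,0,0,0]
    - [0,0,-0.04,0,0,0]
    - [0,0,-0.04,0,0,0]
  jaw: 1

```text
time_s: 10.93
tcp_pos: [533.0, -111.1, 172.0]
eef_rot: [-0.0, 0.062, 0.998, 0.0]
contact_force: [0.8, -1.0, 0.2]
grip_width: 85.3
grip_force: 0.0
```

>>> arm_command:
  motion:
    - [0,0,-0.04,0,0,0]
    - [0,0,-0.03,0,0,0]
    - [0,0,0,0,0,0]
    - [0,0,0,0,0,0]

```text
time_s: 11.27
tcp_pos: [534.4, -111.7, 242.1]
eef_rot: [0.002, 0.062, 0.998, -0.001]
contact_force: [-0.3, -0.1, -0.8]
grip_width: 85.1
grip_force: 0.0
```

```bash
python3 - <<'E'
from h import *
f=grab("wrist","wrist7"); s=get_state(); print(s["tcp_pos"],yaw(),s["qpos"].round(2))
for z in (79,41):
  for r in topface(f,(12,10,200),(40,95,255),z,300): print(z,r,towall(r[1]))
print(w2px(f,np.c_[[wall(y,x) for y in(-99,-54) for x in(-23,23)],[79]*4]).round(0).tolist())
E
```

```text
[ 533.25446511 -111.78361615  240.2786183 ] 82.88874555873308 [ 0.83  0.38 -0.86  1.78  0.32  1.13  1.32]
79 ([504.0, 316.0], [819.0, 227.2], [84.9, 20.7], 5.8) [[295.6 240. ]]
79 ([186.0, 319.0], [770.1, -255.4], [112.5, 64.2], -12.1) [[-189.3  252.1]]
79 ([288.0, 262.0], [689.4, -78.5], [62.2, 56.8], -79.1) [[-24.  149.8]]
79 ([388.0, 224.0], [639.5, 50.2], [74.8, 12.9], -62.3) [[97.4 84.1]]
79 ([257.0, 162.0], [533.6, -112.0], [43.7, 42.8], 82.9) [[-76.8  -0.6]]
79 ([351.0, 155.0], [539.7, 2.7], [85.3, 38.4], 82.9) [[37.8 -8.9]]
79 ([300.0, 161.0], [531.2, -65.2], [39.1, 38.4], 82.9) [[-30.7  -8.8]]
79 ([108.0, 134.0], [479.2, -283.2], [84.1, 39.4], -11.4) [[-253.5  -33. ]]
79 ([318.0, 103.0], [472.4, -38.8], [124.2, 45.0], 82.9) [[-11.9 -70.5]]
41 ([504.0, 316.0], [860.4, 264.0], [94.4, 23.1], 5.8) [[337.3 276.4]]
41 ([186.0, 319.0], [805.9, -272.8], [125.2, 71.4], -12.1) [[-202.1  289.8]]
41 ([288.0, 262.0], [716.2, -75.9], [69.2, 63.1], -79.1) [[-18.  176.1]]
41 ([388.0, 224.0], [660.8, 67.2], [83.2, 14.4], -62.3) [[117.  103.1]]
41 ([257.0, 162.0], [542.9, -113.2], [48.6, 47.6], 82.9) [[-76.8   8.8]]
41 ([351.0, 155.0], [549.7, 14.4], [94.9, 42.7], 82.9) [[50.6 -0.5]]
41 ([300.0, 161.0], [540.3, -61.1], [43.5, 42.7], 82.9) [[-25.4  -0.3]]
41 ([108.0, 134.0], [482.4, -303.7], [93.6, 43.8], -11.4) [[-273.4  -27.3]]
41 ([318.0, 103.0], [474.9, -31.8], [138.2, 50.0], 82.9) [[ -4.6 -68.9]]
[[238.0, 144.0], [239.0, 181.0], [275.0, 144.0], [275.0, 181.0]]
```

Half 1 sits at wall y −76.8, x −0.6, while the base reads −0.5, so it's flush. Now the left group.

>>> arm_command:
  motion:
    - [0.0025,0.0369,0,0,0,0]
    - [0.0025,0.0369,0,0,0,0]
    - [0.0025,0.0369,0,0,0,0]
    - [0.0025,0.0369,0,0,0,0]
    - [0.0025,0.0369,0,0,0,0]
    - [0.0025,0.0369,0,0,0,0]
    - [0.0025,0.0369,0,0,0,0]
    - [0.0025,0.0369,0,0,0,0]
    - [0.0025,0.0369,0,0,0,0]
    - [0.0025,0.0369,0,0,0,0]

```text
time_s: 12.15
tcp_pos: [553.1, 258.8, 237.6]
eef_rot: [-0.002, 0.062, 0.998, -0.001]
contact_force: [0.5, 0.2, 0.8]
grip_width: 85.3
grip_force: 0.0
```

>>> arm_command:
  motion:
    - [0.0025,0.0369,0,0,0,0]
    - [0.0025,0.0369,0,0,0,0]
    - [0.0025,0.0369,0,0,0,0]
    - [0,0,0,0,0,0]
    - [0,0,0,0,0,0]

```text
time_s: 12.57
tcp_pos: [557.9, 371.1, 237.3]
eef_rot: [-0.002, 0.059, 0.998, -0.0]
contact_force: [0.7, -0.3, 0.7]
grip_width: 85.1
grip_force: 0.0
```

```bash
python3 - <<'E'
from h import *
f=grab("wrist","wrist8"); s=get_state(); print(s["tcp_pos"],yaw(),s["qpos"].round(2)); np.savez("w8.npz",**f)
print(w2px(f,[[578,412,38],[582,292,38],[461,404,38],[521,178,38]]).round(0).tolist())
for r in topface(f,(12,10,200),(40,95,255),38,300): print("cream",r)
for r in topface(f,(5,120,120),(13,255,255),38,300): print("orange",r)
for r in topface(f,(0,100,30),(13,255,130),42,300): print("wood",r)
E
```

```text
[559.20753727 368.72439448 237.48288699] 83.03980052668044 [-0.09  0.62 -0.84  1.46  0.47  1.27  0.47]
[[288.0, 168.0], [202.0, 181.0], [274.0, 78.0], [110.0, 147.0]]
cream ([488.0, 285.0], [819.9, 705.2], [203.2, 84.4], 9.3)
cream ([17.0, 183.0], [552.7, 32.5], [54.0, 43.7], 83.2)
cream ([285.0, 170.0], [580.1, 407.6], [45.0, 44.1], -79.0)
cream ([279.0, 68.0], [452.9, 411.0], [95.0, 45.6], 6.0)
cream ([229.0, 6.0], [378.9, 359.7], [47.0, 14.0], 83.2)
orange ([203.0, 173.0], [572.8, 294.5], [95.0, 45.6], 3.6)
orange ([188.0, 98.0], [469.9, 289.6], [98.1, 31.2], 83.2)
orange ([180.0, 78.0], [447.5, 289.0], [87.8, 12.5], 79.2)
wood ([184.0, 87.0], [457.1, 296.1], [101.5, 61.3], 78.7)
```

View pics/wrist8.png

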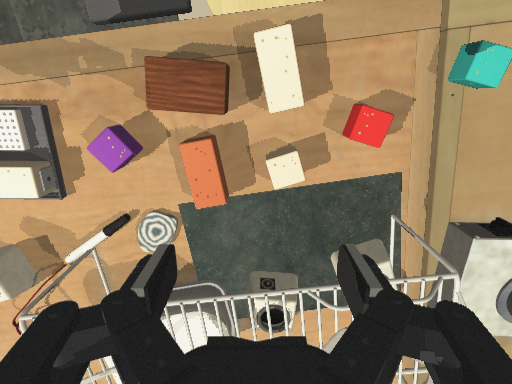

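The view shows the half at (285,170), orange (203,173), cream full (279,68), wood (186,85), and decoys purple (114,148), red (368,125) and turquoise (480,63). The wire rack lies beyond v≈270. I'm going to half 2.

>>> arm_command:
  motion:
    - [-0.008,0.0205,0.02,0,0,0]
    - [-0.008,0.0206,0.02,0,0,0]
    - [0,0,0.01,0,0,7]
    - [0,0,0.01,0,0,7]
    - [0,0,0.01,0,0,7]
    - [0,0,0.01,0,0,7]
    - [0,0,0.01,0,0,7]
    - [0,0,0.01,0,0,7]
    - [0,0,0.01,0,0,7]
    - [0,0,0.01,0,0,7]

```text
time_s: 13.45
tcp_pos: [582.3, 404.0, 118.4]
eef_rot: [0.0, 0.527, 0.85, -0.001]
contact_force: [0.2, -0.5, -0.3]
grip_width: 85.5
grip_force: 0.0
```

>>> arm_command:
  motion:
    - [0,0,0.01,0,0,7]
    - [0,0,0.01,0,0,7]
    - [0,0,0,0,0,2]
    - [0,0,0,0,0,0]
    - [0,0,0,0,0,0]

```text
time_s: 13.87
tcp_pos: [582.1, 405.2, 99.3]
eef_rot: [0.0, 0.637, 0.771, -0.001]
contact_force: [-0.4, -0.4, -0.8]
grip_width: 85.0
grip_force: 0.0
```

```bash
python3 - <<'E'
from h import *
f=grab("wrist")
for r in topface(f,(12,10,200),(40,95,255),38,300): print("cream",r)
go([580.1,407.6,-30],11); print(get_state()["qpos"].round(2))
E
```

```text
cream ([488.0, 257.0], [813.1, 381.2], [44.3, 25.2], 40.5)
cream ([255.0, 186.0], [579.9, 408.3], [43.9, 43.8], 10.8)
cream ([109.0, 156.0], [452.9, 411.8], [94.8, 44.7], 5.9)
cream ([23.0, 131.0], [382.9, 420.2], [37.9, 17.4], -3.0)
cream ([499.0, 101.0], [756.4, 515.3], [74.1, 23.4], -62.9)
cream ([465.0, 26.0], [709.5, 561.2], [74.8, 4.3], -0.0)
cream ([23.0, 41.0], [385.3, 489.8], [58.6, 33.3], 89.9)
{'shift': [2.4, -1.6, 129.7], 'yaw': np.float64(10.87), 'tcp': [582.2, 405.7, 99.7], 'turn': [-0.01, 0.04, -0.13]}
[-0.34  0.73 -0.49  1.49  0.37  1.02 -0.73]
```

>>> arm_command:
  motion:
    - [0.0028,-0.0017,0.03,0,0,0]
    - [0,0,0.036,0,0,0]
    - [0,0,0.036,0,0,0]
    - [0,0,0.02,0,0,0]
    - [0,0,0.0075,0,0,0]
    - [0,0,0,0,0,0]

```text
time_s: 14.42
tcp_pos: [578.4, 408.2, -31.8]
eef_rot: [-0.0, 0.637, 0.771, -0.002]
contact_force: [-0.1, -0.3, 0.5]
grip_width: 85.1
grip_force: 0.0
```

>>> arm_command:
  motion:
    - [0,0,0,0,0,0]
    - [0,0,0,0,0,0]
    - [0,0,0,0,0,0]
    - [0,0,0,0,0,0]
    - [0,0,0,0,0,0]
    - [0,0,0,0,0,0]
  jaw: 0

```text
time_s: 14.92
tcp_pos: [580.7, 410.7, -27.3]
eef_rot: [0.001, 0.637, 0.771, 0.002]
contact_force: [-0.7, -0.5, 6.0]
grip_width: 44.4
grip_force: 52.2
```

>>> arm_command:
  motion:
    - [0,0,-0.015,0,0,0]
    - [0,0,-0.035,0,0,0]
    - [0,0,-0.04,0,0,0]
    - [0,0,-0.04,0,0,0]
    - [0,0,-0.02,0,0,0]

```text
time_s: 15.33
tcp_pos: [580.9, 411.6, 127.2]
eef_rot: [0.001, 0.637, 0.771, 0.004]
contact_force: [1.4, 0.9, 0.8]
grip_width: 44.3
grip_force: 51.5
```

>>> arm_command:
  motion:
    - [-0.0359,-0.0097,0,0,0,0]
    - [-0.0359,-0.0097,0,0,0,0]
    - [-0.0359,-0.0097,0,0,0,0]
    - [-0.0359,-0.0097,0,0,0,0]
    - [-0.0359,-0.0097,0,0,0,0]
    - [-0.0359,-0.0097,0,0,0,0]
    - [-0.0359,-0.0097,0,0,0,0]
    - [-0.0359,-0.0097,0,0,0,0]
    - [-0.0359,-0.0097,0,0,0,0]
    - [-0.0359,-0.0097,0,0,0,0]

```text
time_s: 16.17
tcp_pos: [551.5, 37.0, 121.5]
eef_rot: [0.001, 0.637, 0.771, 0.0]
contact_force: [1.1, -0.2, -1.4]
grip_width: 44.6
grip_force: 51.5
```

>>> arm_command:
  motion:
    - [0,0,0,0,0,-7]
    - [0,0,0,0,0,-7]
    - [0,0,0,0,0,-7]
    - [0,0,0,0,0,-7]
    - [0,0,0,0,0,-7]
    - [0,0,0,0,0,-7]
    - [0,0,0,0,0,-7]
    - [0,0,0,0,0,-7]
    - [0,0,0,0,0,-7]
    - [0,0,0,0,0,-7]

```text
time_s: 17.0
tcp_pos: [551.9, 38.6, 121.4]
eef_rot: [0.0, 0.076, 0.997, -0.0]
contact_force: [-0.5, 0.4, -1.2]
grip_width: 44.5
grip_force: 51.6
```

>>> arm_command:
  motion:
    - [0,0,0,0,0,-1.9]
    - [0,0,0,0,0,0]
    - [0,0,0,0,0,0]
    - [0,0,0,0,0,0]

```text
time_s: 17.33
tcp_pos: [552.0, 38.6, 120.9]
eef_rot: [0.0, 0.063, 0.998, -0.0]
contact_force: [0.3, 0.1, -0.8]
grip_width: 44.5
grip_force: 51.6
```

```bash
python3 - <<'E'
from h import *
s=get_state(); go([*wall(76.5),13.5],WA); print(s["qpos"].round(2),s["grip_width"])
f=grab("wrist","w9"); zt=s["tcp_pos"][2]+67
h=cv2.cvtColor(f["img"],cv2.COLOR_RGB2HSV)
for V in(60,120,200):
  for r in topface(f,(12,10,V),(40,95,255),zt,800): print(V,r,(rot().as_matrix().T@(np.r_[r[1],zt]-s["tcp_pos"])).round(1))
g=dict(np.load("w5.npz")); print("ref")
T=g["cam_to_world"]
E
```

```text
{'shift': [-1.2, 1.6, 107.4], 'yaw': np.float64(82.73), 'tcp': [552.0, 38.6, 120.9], 'turn': [-0.03, 0.03, -0.05]}
[ 0.48  0.55 -0.8   1.87  0.48  0.93  0.9 ] 44.456611792007976
60 ([365.0, 363.0], [608.1, 85.8], [42.3, 14.9], 27.8) [-49.7  53.8 -67. ]
60 ([475.0, 332.0], [594.6, 150.4], [74.6, 30.6], 40.5) [-28.2 116.2 -67. ]
60 ([404.0, 249.0], [542.5, 105.1], [18.2, 17.8], 2.0) [ 17.8  64.7 -67. ]
60 ([41.0, 257.0], [526.4, -53.7], [28.7, 27.9], -68.4) [ 13.7 -94.9 -67. ]
60 ([254.0, 270.0], [545.7, 39.2], [64.8, 58.9], 2.4) [  6.3  -0.3 -67. ]
60 ([167.0, 184.0], [502.0, 7.7], [99.2, 30.1], 82.7) [ 45.7 -37.  -67. ]
60 ([139.0, 114.0], [470.2, 6.5], [41.2, 24.0], 86.9) [ 77.1 -42.2 -67. ]
60 ([232.0, 104.0], [474.1, 38.4], [22.2, 21.0], -7.3) [ 77.2 -10.1 -67. ]
60 ([50.0, 5.0], [432.6, -14.8], [37.1, 4.8], 88.7) [111.7 -68.1 -67. ]
120 ([253.0, 285.0], [555.5, 36.5], [52.0, 46.1], -6.3) [ -3.8  -1.7 -67. ]
120 ([404.0, 249.0], [542.5, 105.1], [18.2, 17.8], 2.0) [ 17.8  64.7 -67. ]
120 ([74.0, 198.0], [501.0, -30.8], [22.6, 22.5], 82.7) [ 41.8 -75.3 -67. ]
120 ([233.0, 184.0], [503.2, 35.1], [41.8, 19.1], 82.7) [ 47.9  -9.7 -67. ]
120 ([147.0, 184.0], [498.8, 0.8], [22.6, 19.1], 82.7) [ 48.  -44.3 -67. ]
120 ([235.0, 122.0], [478.1, 39.2], [17.4, 13.5], 84.6) [ 73.4  -8.8 -67. ]
120 ([147.0, 112.0], [470.4, 9.3], [36.6, 21.4], 82.7) [ 77.2 -39.4 -67. ]
200 ([260.0, 304.0], [561.4, 36.9], [42.8, 25.9], 82.7) [ -9.6  -0.6 -67. ]
200 ([72.0, 198.0], [500.9, -31.2], [21.7, 21.6], 82.7) [ 41.8 -75.8 -67. ]
200 ([232.0, 184.0], [503.1, 34.5], [40.0, 18.3], 82.7) [ 48.  -10.3 -67. ]
200 ([236.0, 124.0], [477.8, 39.2], [17.0, 13.5], 82.7) [ 73.6  -8.8 -67. ]
200 ([134.0, 107.0], [469.8, 5.1], [27.6, 20.7], 82.7) [ 77.3 -43.7 -67. ]
ref
```

```bash
python3 - <<'E'
from h import *
for n in ("wrist5","wrist6","w9"):
    i=cv2.imread(f"pics/{n}.png"); h=cv2.cvtColor(i,cv2.COLOR_BGR2HSV)
    out=[]
    for u in (220,235,250,265,280,292):
        c=h[:,u]; ok=(c[:,1]<95)&(c[:,2]>80); v=np.where(~ok[290:])[0][0]+290; out.append(int(v))
    print(n,out)
E
```

```text
wrist5 [322, 322, 322, 325, 322, 322]
wrist6 [322, 322, 322, 322, 322, 322]
w9 [325, 324, 324, 324, 324, 324]
```

>>> arm_command:
  motion:
    - [0,0.0016,0.03,0,0,0]
    - [0,0,0.036,0,0,0]
    - [0,0,0.026,0,0,0]
    - [0,0,0.008,0,0,0]
    - [0,0,0.004,0,0,0]
    - [0,0,0.002,0,0,0]
    - [0,0,0,0,0,0]
    - [0,0,0,0,0,0]

```text
time_s: 18.05
tcp_pos: [553.4, 40.6, 15.9]
eef_rot: [0.001, 0.063, 0.998, 0.0]
contact_force: [-0.7, 0.5, -1.0]
grip_width: 44.2
grip_force: 51.5
```

>>> arm_command:
  motion:
    - [0,0,0.001,0,0,0]
    - [0,0,0,0,0,0]
    - [0,0,0,0,0,0]

```text
time_s: 18.3
tcp_pos: [552.6, 40.2, 14.0]
eef_rot: [0.001, 0.063, 0.998, -0.0]
contact_force: [-0.7, -0.1, -0.6]
grip_width: 44.3
grip_force: 51.5
```

```bash
python3 - <<'E'
from h import *
go([*(wall(76.5)+[-1.2,.15]),13.5],WA); print(get_state()["contact_force"])
E
```

```text
{'shift': [0.3, -0.1, 0.5], 'yaw': np.float64(82.78), 'tcp': [552.6, 40.2, 14.0], 'turn': [-0.01, 0.06, -0.0]}
[-0.66246194 -0.13558923 -0.62126024]
```

>>> arm_command:
  motion:
    - [0,0,0.001,0,0,0]
    - [0,0,0.0008,0,0,0]
    - [0,0,0,0,0,0]
    - [0,0,0,0,0,0]

```text
time_s: 18.63
tcp_pos: [552.6, 40.2, 13.6]
eef_rot: [0.001, 0.063, 0.998, -0.001]
contact_force: [-6.0, -2.2, 16.6]
grip_width: 44.1
grip_force: 53.4
```

>>> arm_command:
  motion:
    - [0,0,0,0,0,0]
    - [0,0,0,0,0,0]
    - [0,0,0,0,0,0]
    - [0,0,0,0,0,0]
    - [0,0,-0.01,0,0,0]
    - [0,0,-0.03,0,0,0]
    - [0,0,-0.04,0,0,0]
    - [0,0,-0.04,0,0,0]
    - [0,0,-0.04,0,0,0]
    - [0,0,-0.04,0,0,0]
  jaw: 1

```text
time_s: 19.47
tcp_pos: [551.6, 40.7, 214.0]
eef_rot: [-0.0, 0.062, 0.998, 0.0]
contact_force: [0.7, -1.4, -0.3]
grip_width: 85.4
grip_force: 0.0
```

>>> arm_command:
  motion:
    - [0,0,0,0,0,0]
    - [0,0,0,0,0,0]
    - [0,0,0,0,0,0]

```text
time_s: 19.72
tcp_pos: [551.8, 40.0, 211.6]
eef_rot: [-0.0, 0.063, 0.998, -0.0]
contact_force: [0.4, -0.4, -1.8]
grip_width: 85.6
grip_force: 0.0
```

```bash
python3 - <<'E'
from h import *
f=grab("wrist","w10"); s=get_state()
for z in (79,41):
  for r in topface(f,(12,10,200),(40,95,255),z,300):
    if abs(towall(r[1])[0]).max()<130: print(z,r,towall(r[1]))
go([572.8,294.5,100],93.6)
E
```

```text
79 ([294.0, 235.0], [639.5, 74.0], [72.7, 11.5], -62.4) [[121.1  81.1]]
79 ([121.0, 170.0], [533.5, -112.0], [43.4, 43.2], 82.8) [[-76.8  -0.7]]
79 ([238.0, 168.0], [548.5, 18.9], [87.0, 51.1], 80.2) [[55.  -2.2]]
79 ([182.0, 168.0], [532.1, -49.1], [38.7, 37.8], 82.8) [[-14.6  -9.9]]
41 ([294.0, 235.0], [660.5, 76.9], [81.7, 12.9], -62.4) [[126.6 101.6]]
41 ([121.0, 170.0], [541.5, -132.0], [48.8, 48.5], 82.8) [[-95.6   9.8]]
41 ([238.0, 168.0], [558.4, 15.0], [97.7, 57.4], 80.2) [[52.3  8.1]]
41 ([182.0, 168.0], [539.9, -61.3], [43.5, 42.5], 82.8) [[-25.7  -0.7]]
{'shift': [10.5, 255.3, 110.6], 'yaw': np.float64(82.79), 'tcp': [551.3, 40.0, 210.7], 'turn': [-0.03, -0.1, -10.81]}
```

>>> arm_command:
  motion:
    - [0.0013,0.0319,0.0,0,0,0]
    - [0.0013,0.0319,0.0,0,0,0]
    - [0.0013,0.0319,0.0,0,0,0]
    - [0.0013,0.0319,0.0,0,0,0]
    - [0.0013,0.0319,0.02,0,0,0]
    - [0.0013,0.0319,0.02,0,0,0]
    - [0.0013,0.0319,0.02,0,0,0]
    - [0.0013,0.0319,0.02,0,0,0]
    - [0,0,0.02,0,0,-5.4]
    - [0,0,0,0,0,-5.4]

```text
time_s: 20.6
tcp_pos: [569.2, 296.2, 105.1]
eef_rot: [-0.005, -0.036, 0.999, -0.001]
contact_force: [0.4, -1.7, 0.1]
grip_width: 85.2
grip_force: 0.0
```

>>> arm_command:
  motion:
    - [0,0,0,0,0,0]
    - [0,0,0,0,0,0]
    - [0,0,0,0,0,0]

```text
time_s: 20.85
tcp_pos: [573.9, 294.5, 111.2]
eef_rot: [-0.0, -0.03, 1.0, -0.0]
contact_force: [0.1, 1.1, 0.4]
grip_width: 85.5
grip_force: 0.0
```

```bash
python3 - <<'E'
from h import *
f=grab("wrist","w11"); s=get_state()
for r in topface(f,(5,150,150),(13,255,255),38,800): print("orange",r)
go([572.8,294.5,-30],93.6)
E
```

```text
orange ([257.0, 182.0], [572.8, 294.3], [93.6, 45.2], 3.6)
{'shift': [1.4, 0.1, 141.7], 'yaw': np.float64(93.45), 'tcp': [574.1, 294.5, 111.7], 'turn': [0.0, 0.01, -0.15]}
```

>>> arm_command:
  motion:
    - [0.0014,0,0.03,0,0,0]
    - [0,0,0.036,0,0,0]
    - [0,0,0.036,0,0,0]
    - [0,0,0.025,0,0,0]
    - [0,0,0.01,0,0,0]
    - [0,0,0.0035,0,0,0]
    - [0,0,0,0,0,0]
    - [0,0,0,0,0,0]

```text
time_s: 21.57
tcp_pos: [573.7, 295.6, -27.0]
eef_rot: [0.001, -0.031, 1.0, 0.001]
contact_force: [1.1, 0.3, -0.2]
grip_width: 85.7
grip_force: 0.0
```

>>> arm_command:
  motion:
    - [0,0,0,0,0,0]
    - [0,0,0,0,0,0]
    - [0,0,0,0,0,0]
    - [0,0,0,0,0,0]
    - [0,0,0,0,0,0]
    - [0,0,0,0,0,0]
  jaw: 0
  force: 80

```text
time_s: 22.07
tcp_pos: [573.1, 295.0, -27.6]
eef_rot: [0.001, -0.031, 1.0, 0.0]
contact_force: [-1.6, -1.0, 5.9]
grip_width: 44.9
grip_force: 83.4
```

>>> arm_command:
  motion:
    - [0,0,-0.015,0,0,0]
    - [0,0,-0.035,0,0,0]
    - [0,0,-0.04,0,0,0]
    - [0,0,-0.04,0,0,0]
    - [0,0,-0.03,0,0,0]

```text
time_s: 22.48
tcp_pos: [572.6, 295.5, 135.0]
eef_rot: [0.001, -0.032, 0.999, 0.001]
contact_force: [1.9, 0.8, -2.4]
grip_width: 44.9
grip_force: 82.3
```

>>> arm_command:
  motion:
    - [0.0049,-0.0329,0,0,0,0]
    - [0.0049,-0.0329,0,0,0,0]
    - [0.0049,-0.0329,0,0,0,0]
    - [0.0049,-0.0329,0,0,0,0]
    - [0.0049,-0.0329,0,0,0,0]
    - [0.0049,-0.0329,0,0,0,0]
    - [0.0049,-0.0329,0,0,0,0]
    - [0.0049,-0.0329,0,0,0,0]
    - [0.0049,-0.0329,0,0,0,0]
    - [0.0049,-0.0329,0,0,0,0]

```text
time_s: 23.32
tcp_pos: [543.4, -38.3, 131.7]
eef_rot: [-0.0, -0.032, 1.0, -0.0]
contact_force: [-0.1, 0.3, -1.8]
grip_width: 44.7
grip_force: 82.5
```

>>> arm_command:
  motion:
    - [0,0,0,0,0,7]
    - [0,0,0,0,0,7]
    - [0,0,0,0,0,7]
    - [0,0,0,0,0,7]
    - [0,0,0,0,0,7]
    - [0,0,0,0,0,7]
    - [0,0,0,0,0,7]
    - [0,0,0,0,0,7]
    - [0,0,0,0,0,7]
    - [0,0,0,0,0,7]

```text
time_s: 24.15
tcp_pos: [543.7, -36.3, 131.6]
eef_rot: [-0.0, 0.55, 0.835, -0.0]
contact_force: [0.0, -0.2, -2.3]
grip_width: 45.0
grip_force: 82.6
```

>>> arm_command:
  motion:
    - [0,0,0,0,0,7]
    - [0,0,0,0,0,7]
    - [0,0,0,0,0,7]
    - [0,0,0,0,0,7]
    - [0,0,0,0,0,2.7]
    - [0,0,0,0,0,0]
    - [0,0,0,0,0,0]
    - [0,0,0,0,0,0]

```text
time_s: 24.82
tcp_pos: [544.0, -36.4, 131.3]
eef_rot: [-0.0, 0.749, 0.663, 0.0]
contact_force: [0.5, -0.4, -3.8]
grip_width: 44.7
grip_force: 82.6
```

```bash
python3 - <<'E'
from h import *
s=get_state(); go([*wall(0),14],WA-90); print(s["qpos"].round(2),s["grip_width"])
f=grab("wrist","w12"); zt=s["tcp_pos"][2]+65.5
for r in topface(f,(4,130,60),(14,255,255),zt,800): print(r,(rot().as_matrix().T@(np.r_[r[1],zt]-s["tcp_pos"])).round(1))
for r in topface(f,(12,10,200),(40,95,255),79,200): print(79,r,towall(r[1]))
E
```

```text
{'shift': [0.5, -0.3, 117.3], 'yaw': np.float64(-7.0), 'tcp': [544.0, -36.4, 131.3], 'turn': [0.0, -0.01, 0.22]}
[ 0.39  0.43 -0.48  1.9   0.25  0.88 -0.34] 44.746195515840576
([257.0, 251.0], [545.1, -26.0], [91.0, 45.2], 82.9) [ 10.5  -0.2 -65.5]
79 ([420.0, 211.0], [691.9, -62.8], [59.5, 54.2], -78.8) [[ -8.1 150.3]]
79 ([446.0, 171.0], [703.7, -33.4], [28.4, 13.0], -19.1) [[ 22.6 158.3]]
79 ([187.0, 163.0], [493.5, -10.6], [114.7, 42.6], 82.6) [[ 18.8 -53.1]]
79 ([259.0, 116.0], [553.4, 25.7], [70.3, 44.4], 82.9) [[62.3  1.8]]
79 ([454.0, 23.0], [698.6, 74.9], [80.4, 3.0], -0.0) [[129.4 139.6]]
79 ([383.0, 39.0], [649.7, 70.4], [65.6, 9.8], -62.3) [[118.8  91.7]]
```

View pics/w12.png

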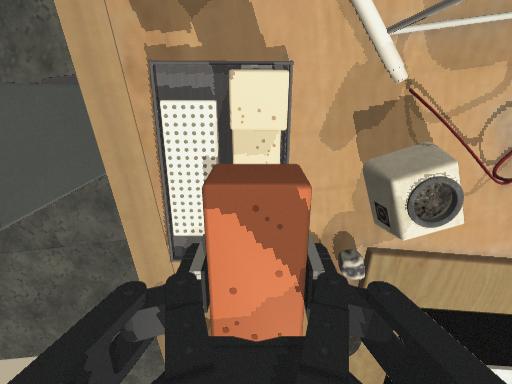

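The orange brick is held at (257,255), and half 2 is at (259,100) on the left end. I'll compute the edges.

```bash
python3 - <<'E'
from h import *
f=grab("wrist"); s=get_state(); zt=s["tcp_pos"][2]+65.5
h=cv2.cvtColor(f["img"],cv2.COLOR_RGB2HSV)
m=cv2.inRange(h,np.array((12,10,200)),np.array((40,95,255)))
# half 2 edges
rows=np.where(m[60:140,245:280].mean(1)>200)[0]+60
print("half2 v",rows.min(),[int(v) for v in h[120:140,262,2]])
cols=np.where(m[80:120].mean(0)>200)[0]; cols=cols[(cols>215)&(cols<310)]; print(cols.min(),cols.max())
q=[(259,rows.min()-.5),(259,130),(cols.min()-.5,100),(cols.max()+.5,100)]
print(towall(px2w(f,q,79)))
for u in (225,257,290): print([(v,int(h[v,u,2])) for v in range(180,194)])
M=rot().as_matrix().T
for v in (184,186,188): print(v,(M@(px2w(f,(257,v),zt)[0]-s["tcp_pos"])).round(1))
E
```

```text
half2 v 71 [242, 242, 242, 242, 241, 242, 242, 241, 240, 236, 228, 227, 227, 227, 228, 227, 227, 227, 227, 207]
231 286
[[ 97.8   1.9]
 [ 54.    2.2]
 [ 76.7 -19.9]
 [ 76.8  23.2]]
[(180, 108), (181, 106), (182, 104), (183, 114), (184, 129), (185, 147), (186, 148), (187, 148), (188, 145), (189, 147), (190, 143), (191, 144), (192, 146), (193, 144)]
[(180, 107), (181, 104), (182, 104), (183, 117), (184, 131), (185, 145), (186, 149), (187, 147), (188, 146), (189, 146), (190, 143), (191, 145), (192, 144), (193, 144)]
[(180, 106), (181, 106), (182, 105), (183, 117), (184, 131), (185, 146), (186, 148), (187, 149), (188, 146), (189, 146), (190, 146), (191, 145), (192, 146), (193, 146)]
184 [ 47.6  -0.  -65.5]
186 [ 46.7  -0.  -65.5]
188 [ 45.8  -0.  -65.5]
```

```bash
python3 - <<'E'
from h import *
f=grab("wrist"); h=cv2.cvtColor(f["img"],cv2.COLOR_RGB2HSV)
m=cv2.inRange(h,np.array((12,10,200)),np.array((40,95,255)))
for v in (90,110,140,150,158):
    c=np.where(m[v]>0)[0]; c=c[(c>222)&(c<305)]; z=79 if v<130 else 41
    print(v,c.min(),c.max(),towall(px2w(f,[(c.min()-.5,v),(c.max()+.5,v)],z)).tolist())
g=cv2.imread("pics/w10.png"); f10=dict(f)
E
```

```text
90 230 287 [[83.9, -20.4], [84.0, 23.7]]
110 231 286 [[69.2, -20.0], [69.3, 23.5]]
140 234 279 [[39.9, -21.3], [40.0, 21.9]]
150 234 279 [[30.4, -21.5], [30.5, 22.2]]
158 233 279 [[22.7, -22.6], [22.8, 22.4]]
```

>>> arm_command:
  motion:
    - [0.0005,-0.0003,0.03,0,0,0.2]
    - [0,0,0.03,0,0,0]
    - [0,0,0.02,0,0,0]
    - [0,0,0,0,0,0]
    - [0,0,0,0,0,0]

```text
time_s: 25.38
tcp_pos: [543.3, -35.9, 50.5]
eef_rot: [-0.001, 0.751, 0.661, -0.001]
contact_force: [0.7, 0.3, -2.4]
grip_width: 44.5
grip_force: 82.6
```

```bash
python3 - <<'E'
from h import *
go([*wall(0),14],WA-90)
E
```

```text
{'shift': [0.1, 0.6, 36.5], 'yaw': np.float64(-7.28), 'tcp': [543.3, -35.9, 50.5], 'turn': [-0.13, -0.02, -0.06]}
```

>>> arm_command:
  motion:
    - [0,0.0005,0.015,0,0,0]
    - [0,0,0.012,0,0,0]
    - [0,0,0.006,0,0,0]
    - [0,0,0.003,0,0,0]
    - [0,0,0,0,0,0]
    - [0,0,0,0,0,0]

```text
time_s: 25.88
tcp_pos: [544.8, -36.1, 15.5]
eef_rot: [0.0, 0.751, 0.661, 0.0]
contact_force: [-0.1, 0.6, -2.8]
grip_width: 44.8
grip_force: 82.8
```

>>> arm_command:
  motion:
    - [0,0,0.0008,0,0,0]
    - [0,0,0.0005,0,0,0]
    - [0,0,0,0,0,0]
    - [0,0,0,0,0,0]

```text
time_s: 26.22
tcp_pos: [544.6, -36.2, 14.0]
eef_rot: [0.0, 0.751, 0.661, 0.0]
contact_force: [0.1, -0.7, -2.3]
grip_width: 45.1
grip_force: 82.8
```

>>> arm_command:
  motion:
    - [0,-0.0006,0.0007,0,0,0]
    - [0,0,0.0006,0,0,0]
    - [0,0,0,0,0,0]
    - [0,0,0,0,0,0]

```text
time_s: 26.55
tcp_pos: [544.2, -36.2, 13.3]
eef_rot: [0.0, 0.751, 0.661, 0.0]
contact_force: [-0.7, -0.4, 4.3]
grip_width: 44.6
grip_force: 83.9
```

>>> arm_command:
  motion:
    - [0,0,0,0,0,0]
    - [0,0,0,0,0,0]
    - [0,0,0,0,0,0]
    - [0,0,0,0,0,0]
    - [0,0,-0.01,0,0,0]
    - [0,0,-0.035,0,0,0]
    - [0,0,-0.035,0,0,0]
    - [0.038,0,0,0,0,0]
    - [0.0385,0,0,0,0,0]
    - [0,0,0,0,0,0]
  jaw: 1

```text
time_s: 27.38
tcp_pos: [554.8, 48.9, 94.9]
eef_rot: [-0.001, 0.748, 0.664, 0.004]
contact_force: [1.1, 1.0, 0.9]
grip_width: 85.7
grip_force: 0.0
```

>>> arm_command:
  motion:
    - [0,0,0,0,0,0]
    - [0,0,0,0,0,0]

```text
time_s: 27.55
tcp_pos: [553.4, 39.7, 92.8]
eef_rot: [0.0, 0.75, 0.661, -0.0]
contact_force: [1.2, -0.4, 0.2]
grip_width: 85.7
grip_force: 0.0
```

```bash
python3 - <<'E'
from h import *
go([*wall(76.5),16],WA-90)
f=grab("wrist","w13")
for r in topface(f,(12,10,200),(40,95,255),79,800): print(r,towall(r[1]))
for r in topface(f,(4,130,60),(14,255,255),79,800): print(r,towall(r[1]))
E
```

```text
{'shift': [0.3, -0.1, 76.8], 'yaw': np.float64(-7.26), 'tcp': [553.4, 39.7, 92.8], 'turn': [0.0, 0.03, -0.04]}
([184.0, 255.0], [498.2, 10.9], [110.8, 40.2], 83.0) [[ 40.7 -51.1]]
([259.0, 211.0], [555.1, 40.0], [44.4, 42.7], -7.3) [[76.7  1.7]]
([387.0, 124.0], [647.2, 90.2], [66.0, 9.4], -62.3) [[138.1  86.7]]
([257.0, 288.0], [544.7, -31.1], [97.7, 45.3], 82.7) [[4.9 0.3]]
```

>>> arm_command:
  motion:
    - [0.0003,0,0.03,0,0,0]
    - [0,0,0.03,0,0,0]
    - [0,0,0.012,0,0,0]
    - [0,0,0.004,0,0,0]
    - [0,0,0,0,0,0]
    - [0,0,0,0,0,0]

```text
time_s: 28.1
tcp_pos: [554.4, 39.9, 17.3]
eef_rot: [0.0, 0.751, 0.66, 0.0]
contact_force: [0.3, 0.5, 1.2]
grip_width: 85.6
grip_force: 0.0
```

>>> arm_command:
  motion:
    - [0,0,0,0,0,0]
    - [0,0,0,0,0,0]
    - [0,0,0,0,0,0]
    - [0,0,0,0,0,0]
    - [0,0,0,0,0,0]
    - [0,0,0,0,0,0]
  jaw: 0
  force: 20

```text
time_s: 28.6
tcp_pos: [554.3, 40.1, 17.5]
eef_rot: [0.001, 0.751, 0.661, 0.0]
contact_force: [-1.0, -0.0, 6.5]
grip_width: 45.9
grip_force: 21.5
```

>>> arm_command:
  motion:
    - [0,0,0,0,0,0]
    - [0,0,0,0,0,0]
    - [0,0,0,0,0,0]
    - [0,0,0,0,0,0]
    - [0,0,0,0,0,0]
    - [0,0,-0.035,0,0,0]
    - [0,0,-0.04,0,0,0]
    - [0,0,-0.02,0,0,0]
    - [0,0,0,0,0,0]
    - [0,0,0,0,0,0]
  jaw: 1

```text
time_s: 29.43
tcp_pos: [554.4, 40.0, 112.5]
eef_rot: [0.001, 0.751, 0.661, 0.001]
contact_force: [0.0, -0.1, -0.3]
grip_width: 85.2
grip_force: 0.0
```

```bash
python3 - <<'E'
from h import *
f=grab("wrist","w14")
for r in topface(f,(12,10,200),(40,95,255),79,800): print(r,towall(r[1]))
for r in topface(f,(4,130,60),(14,255,255),79,800): print(r,towall(r[1]))
go([452.9,411.4,180],96)
E
```

```text
([257.0, 202.0], [554.4, 39.8], [44.4, 42.7], -7.4) [[76.4  1. ]]
([376.0, 121.0], [649.6, 89.4], [67.6, 10.0], -62.3) [[137.6  89.2]]
([256.0, 276.0], [544.6, -32.2], [100.8, 45.3], 82.6) [[3.8 0.3]]
{'shift': [355.8, -146.9, -68.9], 'yaw': np.float64(-7.32), 'tcp': [553.3, 39.8, 111.2], 'turn': [0.01, 0.03, 76.68]}
```

The second course is good. Next is the left cream full. I'll use a partly open jaw because the wood block is near.

>>> arm_command:
  motion:
    - [0,0,-0.03,0,0,0]
    - [0.0356,-0.0147,-0.004,0,0,0]
    - [0.0356,-0.0147,-0.004,0,0,0]
    - [0.0356,-0.0147,-0.004,0,0,0]
    - [0.0356,-0.0147,-0.004,0,0,0]
    - [0.0356,-0.0147,-0.004,0,0,0]
    - [0.0356,-0.0147,-0.004,0,0,0]
    - [0.0356,-0.0147,-0.004,0,0,0]
    - [0.0356,-0.0147,-0.004,0,0,0]
    - [0.0356,-0.0147,-0.004,0,0,0]
  jaw: 0.75

```text
time_s: 30.32
tcp_pos: [461.6, 375.5, 175.5]
eef_rot: [-0.0, 0.751, 0.661, -0.002]
contact_force: [1.2, 0.9, 0.3]
grip_width: 64.4
grip_force: 0.0
```

>>> arm_command:
  motion:
    - [0.0356,-0.0147,0,0,0,0]
    - [0,0,0,0,0,7]
    - [0,0,0,0,0,7]
    - [0,0,0,0,0,7]
    - [0,0,0,0,0,7]
    - [0,0,0,0,0,7]
    - [0,0,0,0,0,7]
    - [0,0,0,0,0,7]
    - [0,0,0,0,0,7]
    - [0,0,0,0,0,7]

```text
time_s: 31.15
tcp_pos: [452.2, 410.9, 175.0]
eef_rot: [0.001, 0.986, 0.168, -0.002]
contact_force: [-0.7, 0.8, 0.1]
grip_width: 64.0
grip_force: 0.0
```

>>> arm_command:
  motion:
    - [0,0,0.02,0,0,7]
    - [0,0,0.02,0,0,6.7]
    - [0,0,0,0,0,0]
    - [0,0,0,0,0,0]
    - [0,0,0,0,0,0]

```text
time_s: 31.57
tcp_pos: [452.8, 412.0, 137.2]
eef_rot: [0.0, 0.999, 0.054, -0.0]
contact_force: [-0.1, 0.2, 0.2]
grip_width: 64.0
grip_force: 0.0
```

```bash
python3 - <<'E'
from h import *
f=grab("wrist","w15")
for r in topface(f,(12,10,200),(40,95,255),38,800): print(r)
for r in topface(f,(0,100,30),(13,255,130),42,800): print("wood",r)
go([452.9,411.4,-28],96); print(get_state()["qpos"].round(2),get_state()["grip_width"])
E
```

```text
([222.0, 256.0], [348.9, 441.1], [170.8, 92.6], 90.0)
([17.0, 286.0], [265.2, 669.5], [269.0, 58.2], -10.2)
([257.0, 175.0], [452.9, 411.6], [94.2, 44.9], 5.9)
wood ([365.0, 179.0], [459.9, 299.8], [109.3, 64.0], 79.1)
{'shift': [-0.5, 0.9, 165.8], 'yaw': np.float64(-83.86), 'tcp': [453.3, 412.3, 137.9], 'turn': [-0.02, -0.01, 0.14]}
[-0.58  0.49 -0.28  1.74  0.17  0.93 -2.39] 64.19431843059222
```

>>> arm_command:
  motion:
    - [-0.0004,0.0006,0.036,0,0,0]
    - [0,0,0.038,0,0,0]
    - [0,0,0.038,0,0,0]
    - [0,0,0.03,0,0,0]
    - [0,0,0.015,0,0,0]
    - [0,0,0.008,0,0,0]
    - [0,0,0,0,0,0]
    - [0,0,0,0,0,0]

```text
time_s: 32.28
tcp_pos: [453.5, 412.0, -26.5]
eef_rot: [-0.001, 0.999, 0.053, 0.001]
contact_force: [0.7, 1.1, 0.3]
grip_width: 64.1
grip_force: 0.0
```

>>> arm_command:
  motion:
    - [0,0,0,0,0,0]
    - [0,0,0,0,0,0]
    - [0,0,0,0,0,0]
    - [0,0,0,0,0,0]
    - [0,0,0,0,0,0]
  jaw: 0
  force: 70

```text
time_s: 32.7
tcp_pos: [454.1, 412.5, -25.3]
eef_rot: [-0.001, 0.999, 0.052, 0.002]
contact_force: [1.1, 0.2, 7.2]
grip_width: 45.1
grip_force: 73.4
```

```bash
python3 - <<'E'
from h import *
go([452.9,411.5,-28],95.9); print(get_state()["grip_width"],get_state()["grip_force"])
E
```

```text
{'shift': [-1.3, 0.9, 2.7], 'yaw': np.float64(-84.0), 'tcp': [454.1, 412.5, -25.3], 'turn': [-0.13, -0.18, 0.1]}
45.09019226714737 73.36997866630554
```

>>> arm_command:
  motion:
    - [0,0,-0.015,0,0,0]
    - [0,0,-0.035,0,0,0]
    - [0,0,-0.04,0,0,0]
    - [0,0,-0.04,0,0,0]
    - [0,0,-0.04,0,0,0]
    - [0.0049,0.0369,0,0,0,0]
    - [0.0049,0.0369,0,0,0,0]
    - [0.0049,0.0369,0,0,0,0]
    - [0.0049,0.0369,0,0,0,0]
    - [0.0049,0.0369,0,0,0,0]

```text
time_s: 33.53
tcp_pos: [496.2, 228.5, 143.7]
eef_rot: [-0.0, 0.999, 0.053, 0.0]
contact_force: [1.5, -0.5, -1.6]
grip_width: 44.6
grip_force: 72.5
```

>>> arm_command:
  motion:
    - [0.0049,0.0369,0,0,0,0]
    - [0.0049,0.0369,0,0,0,0]
    - [0.0049,0.0369,0,0,0,0]
    - [0.0049,0.0369,0,0,0,0]
    - [0.0049,0.0369,0,0,0,0]
    - [0.0049,0.0369,0,0,0,0]
    - [0,0,0,0,0,-7]
    - [0,0,0,0,0,-7]
    - [0,0,0,0,0,-7]
    - [0,0,0,0,0,-7]

```text
time_s: 34.37
tcp_pos: [548.4, 12.8, 143.4]
eef_rot: [0.0, 0.955, 0.295, 0.0]
contact_force: [-0.0, 0.7, -1.2]
grip_width: 45.2
grip_force: 72.4
```

>>> arm_command:
  motion:
    - [0,0,0,0,0,-7]
    - [0,0,0,0,0,-7]
    - [0,0,0,0,0,-7]
    - [0,0,0,0,0,-7]
    - [0,0,0,0,0,-7]
    - [0,0,0,0,0,-7]
    - [0,0,0,0,0,-6.8]
    - [0,0,0,0,0,0]
    - [0,0,0,0,0,0]
    - [0,0,0,0,0,0]

```text
time_s: 35.2
tcp_pos: [548.6, 13.0, 142.9]
eef_rot: [0.0, 0.751, 0.66, -0.0]
contact_force: [-0.9, -0.0, -1.9]
grip_width: 45.1
grip_force: 72.5
```

```bash
python3 - <<'E'
from h import *
s=get_state(); go([*wall(51+1.0),55],WA-90); print(s["qpos"].round(2),s["grip_width"])
f=grab("wrist","w16"); zt=s["tcp_pos"][2]+63.3
h=cv2.cvtColor(f["img"],cv2.COLOR_RGB2HSV)
for u in (225,257,290): print([int(h[v,u,2]) for v in range(176,200)])
M=rot().as_matrix().T
for v in (182,186,190): print(v,(M@(px2w(f,(257,v),zt)[0]-s["tcp_pos"])).round(1))
for r in topface(f,(4,130,60),(14,255,255),79,400): print(r,towall(r[1]))
for r in topface(f,(12,10,190),(40,95,255),79,400): print(r,towall(r[1]))
E
```

```text
{'shift': [3.0, 1.3, 87.9], 'yaw': np.float64(-7.38), 'tcp': [548.6, 13.0, 142.9], 'turn': [0.02, 0.02, -0.16]}
[ 0.29  0.41 -0.46  1.88  0.23  0.9  -0.42] 45.06292645546955
[130, 130, 131, 127, 130, 127, 130, 130, 144, 162, 180, 184, 181, 181, 178, 177, 179, 178, 179, 177, 177, 177, 178, 178]
[128, 129, 128, 130, 129, 130, 130, 130, 144, 161, 183, 182, 182, 181, 181, 178, 178, 179, 178, 177, 179, 177, 179, 179]
[128, 127, 128, 127, 130, 127, 131, 128, 142, 160, 180, 182, 184, 181, 181, 179, 181, 177, 176, 179, 179, 180, 179, 179]
182 [ 47.7   0.1 -63.3]
186 [ 46.    0.1 -63.3]
190 [ 44.2   0.1 -63.3]
([413.0, 239.0], [693.0, -58.0], [60.4, 54.8], -78.4) [[ -3.2 150.8]]
([246.0, 275.0], [537.4, -76.7], [167.2, 94.7], 82.4) [[-41.3  -1.2]]
([190.0, 194.0], [494.3, 8.4], [97.3, 42.1], 82.6) [[ 37.7 -54.7]]
([259.0, 150.0], [555.6, 48.8], [44.5, 25.0], -7.4) [[85.5  1.1]]
([371.0, 92.0], [651.0, 82.7], [69.9, 10.4], -62.2) [[131.1  91.4]]
```

>>> arm_command:
  motion:
    - [0.003,0.0013,0.03,0,0,0]
    - [0,0,0.03,0,0,0]
    - [0,0,0.015,0,0,0]
    - [0,0,0.007,0,0,0]
    - [0,0,0.003,0,0,0]
    - [0,0,0,0,0,0]
    - [0,0,0,0,0,0]

```text
time_s: 35.83
tcp_pos: [551.3, 16.2, 58.5]
eef_rot: [0.001, 0.75, 0.661, 0.001]
contact_force: [0.1, 0.2, -1.9]
grip_width: 45.0
grip_force: 72.4
```

```bash
python3 - <<'E'
from h import *
go([*wall(52),54],WA-90); print(get_state()["contact_force"])
E
```

```text
{'shift': [-0.6, -0.9, 4.5], 'yaw': np.float64(-7.22), 'tcp': [551.3, 16.2, 58.5], 'turn': [0.1, -0.01, 0.0]}
[ 0.13619034  0.21081646 -1.90289854]
```

>>> arm_command:
  motion:
    - [-0.0005,-0.0008,0.002,0,0,0]
    - [0,0,0.0015,0,0,0]
    - [0,0,0.0008,0,0,0]
    - [0,0,0,0,0,0]
    - [0,0,0,0,0,0]

```text
time_s: 36.25
tcp_pos: [549.9, 15.4, 53.7]
eef_rot: [0.0, 0.75, 0.661, 0.0]
contact_force: [-1.0, -0.8, 2.5]
grip_width: 44.9
grip_force: 72.7
```

>>> arm_command:
  motion:
    - [0,0,0.0008,0,0,0]
    - [0,0,0,0,0,0]
    - [0,0,0,0,0,0]

```text
time_s: 36.5
tcp_pos: [549.9, 15.4, 53.7]
eef_rot: [0.001, 0.75, 0.661, -0.0]
contact_force: [-2.9, -2.4, 10.2]
grip_width: 45.1
grip_force: 73.8
```

>>> arm_command:
  motion:
    - [0,0,0,0,0,0]
    - [0,0,0,0,0,0]
    - [0,0,0,0,0,0]
    - [0,0,0,0,0,0]
    - [0,0,-0.01,0,0,0]
    - [0,0,-0.03,0,0,0]
    - [0,0,-0.04,0,0,0]
    - [0,0,-0.04,0,0,0]
    - [0,0,0,0,0,0]
    - [0,0,0,0,0,0]
  jaw: 1

```text
time_s: 37.33
tcp_pos: [551.5, 15.8, 175.6]
eef_rot: [0.002, 0.75, 0.661, 0.002]
contact_force: [-0.2, 0.1, -0.9]
grip_width: 85.4
grip_force: 0.0
```

```bash
python3 - <<'E'
from h import *
f=grab("wrist","w17")
for r in topface(f,(12,10,190),(40,95,255),117,400): print(r,towall(r[1]))
go([483.2,-305.7,150],78.6)
E
```

```text
([254.0, 285.0], [537.4, -81.9], [38.5, 36.8], -7.6) [[-46.4  -0.6]]
([390.0, 236.0], [676.1, -37.7], [52.6, 47.9], -78.7) [[ 14.8 131.5]]
([197.0, 203.0], [502.0, 11.2], [103.1, 38.1], 82.8) [[ 41.5 -47.4]]
([255.0, 190.0], [549.9, 14.1], [93.4, 44.6], 82.6) [[50.4 -0.2]]
([356.0, 95.0], [640.8, 85.1], [61.5, 9.2], -62.2) [[132.2  81. ]]
([472.0, 70.0], [732.8, 92.3], [48.1, 27.2], -0.1) [[150.9 171.4]]
{'shift': [-327.0, -25.9, 23.6], 'yaw': np.float64(-7.21), 'tcp': [550.0, 15.5, 173.6], 'turn': [0.09, 0.1, -85.81]}
```

>>> arm_command:
  motion:
    - [-0.0363,-0.0029,0,0,0,0]
    - [-0.0363,-0.0029,0,0,0,0]
    - [-0.0363,-0.0029,0,0,0,0]
    - [-0.0363,-0.0029,0,0,0,0]
    - [-0.0363,-0.0029,0,0,0,0]
    - [-0.0363,-0.0029,0,0,0,0]
    - [-0.0363,-0.0029,0,0,0,0]
    - [-0.0363,-0.0029,0,0,0,0]
    - [-0.0363,-0.0029,0,0,0,0]
    - [0,0,0,0,0,7]

```text
time_s: 38.22
tcp_pos: [478.1, -314.1, 170.3]
eef_rot: [-0.0, 0.792, 0.61, -0.002]
contact_force: [-0.8, -0.3, -0.4]
grip_width: 85.2
grip_force: 0.0
```

>>> arm_command:
  motion:
    - [0,0,0,0,0,7]
    - [0,0,0,0,0,7]
    - [0,0,0,0,0,7]
    - [0,0,0,0,0,7]
    - [0,0,0,0,0,7]
    - [0,0,0,0,0,7]
    - [0,0,0,0,0,7]
    - [0,0,0,0,0,7]
    - [0,0,0,0,0,7]
    - [0,0,0,0,0,7]

```text
time_s: 39.05
tcp_pos: [481.6, -304.6, 170.6]
eef_rot: [-0.001, 0.999, 0.048, -0.002]
contact_force: [0.1, 0.3, -1.2]
grip_width: 85.7
grip_force: 0.0
```

>>> arm_command:
  motion:
    - [0,0,0.02,0,0,7]
    - [0,0,0.02,0,0,7]
    - [0,0,0,0,0,3.2]
    - [0,0,0,0,0,0]
    - [0,0,0,0,0,0]
    - [0,0,0,0,0,0]

```text
time_s: 39.55
tcp_pos: [482.7, -305.1, 132.2]
eef_rot: [-0.0, 0.995, -0.098, -0.0]
contact_force: [-0.1, 0.8, 0.7]
grip_width: 85.5
grip_force: 0.0
```

```bash
python3 - <<'E'
from h import *
f=grab("wrist","w18")
for r in topface(f,(12,10,200),(40,95,255),38,800): print(r)
go([483.2,-305.7,-26.5],78.6); print(get_state()["qpos"].round(2))
E
```

```text
([24.0, 181.0], [528.7, -75.7], [53.2, 52.9], 82.5)
([257.0, 177.0], [483.6, -305.5], [93.5, 44.5], -11.4)
{'shift': [0.4, 0.3, 159.0], 'yaw': np.float64(-101.33), 'tcp': [482.8, -305.3, 132.5], 'turn': [0.0, -0.01, 0.07]}
[ 0.53  0.41 -0.03  1.86  0.02  0.87 -1.28]
```

>>> arm_command:
  motion:
    - [0.0006,0.0003,0.036,0,0,0]
    - [0,0,0.038,0,0,0]
    - [0,0,0.038,0,0,0]
    - [0,0,0.028,0,0,0]
    - [0,0,0.012,0,0,0]
    - [0,0,0.007,0,0,0]
    - [0,0,0,0,0,0]
    - [0,0,0,0,0,0]

```text
time_s: 40.27
tcp_pos: [484.3, -306.3, -25.3]
eef_rot: [0.0, 0.995, -0.099, 0.001]
contact_force: [-0.3, 0.7, 0.3]
grip_width: 85.3
grip_force: 0.0
```

>>> arm_command:
  motion:
    - [0,0,0,0,0,0]
    - [0,0,0,0,0,0]
    - [0,0,0,0,0,0]
    - [0,0,0,0,0,0]
    - [0,0,0,0,0,0]
    - [0,0,0,0,0,0]
  jaw: 0
  force: 70

```text
time_s: 40.77
tcp_pos: [484.2, -306.3, -25.2]
eef_rot: [0.001, 0.995, -0.099, 0.001]
contact_force: [-0.6, 1.0, 6.0]
grip_width: 45.2
grip_force: 72.8
```

```bash
python3 - <<'E'
from h import *
go([483.5,-305.5,-28],78.6); print(get_state()["grip_width"],get_state()["grip_force"])
d=wall(-52)-get_state()["tcp_pos"][:2]; print((rot().as_matrix().T@np.r_[d,0]).round(1))
E
```

```text
{'shift': [-0.9, -0.6, 2.8], 'yaw': np.float64(-101.4), 'tcp': [484.2, -306.3, -25.2], 'turn': [0.05, -0.13, -0.0]}
45.162563399352806 72.7510392665863
[ 8.700e+00 -2.249e+02 -2.000e-01]
```

>>> arm_command:
  motion:
    - [0,0,-0.015,0,0,0]
    - [0,0,-0.035,0,0,0]
    - [0,0,-0.04,0,0,0]
    - [0,0,-0.04,0,0,0]
    - [0,0,-0.04,0,0,0]
    - [0,0,-0.02,0,0,0]
    - [0.0015,-0.0375,0,0,0,0]
    - [0.0015,-0.0375,0,0,0,0]
    - [0.0015,-0.0375,0,0,0,0]
    - [0.0015,-0.0375,0,0,0,0]

```text
time_s: 41.6
tcp_pos: [518.7, -158.4, 164.0]
eef_rot: [0.0, 0.995, -0.1, 0.0]
contact_force: [1.1, -0.0, -2.1]
grip_width: 45.1
grip_force: 71.9
```

>>> arm_command:
  motion:
    - [0.0015,-0.0375,0,0,0,0]
    - [0.0015,-0.0375,0,0,0,0]
    - [0,0,0,0,0,-7]
    - [0,0,0,0,0,-7]
    - [0,0,0,0,0,-7]
    - [0,0,0,0,0,-7]
    - [0,0,0,0,0,-7]
    - [0,0,0,0,0,-7]
    - [0,0,0,0,0,-7]
    - [0,0,0,0,0,-7]

```text
time_s: 42.43
tcp_pos: [536.2, -86.9, 163.5]
eef_rot: [0.0, 0.924, 0.382, -0.0]
contact_force: [1.7, -0.2, -1.6]
grip_width: 45.0
grip_force: 72.0
```

>>> arm_command:
  motion:
    - [0,0,0,0,0,-7]
    - [0,0,0,0,0,-7]
    - [0,0,0,0,0,-7]
    - [0,0,0,0,0,-7]
    - [0,0,0,0,0,-7]
    - [0,0,0,0,0,-3.2]
    - [0,0,0,0,0,0]
    - [0,0,0,0,0,0]
    - [0,0,0,0,0,0]

```text
time_s: 43.18
tcp_pos: [536.4, -87.0, 163.5]
eef_rot: [0.0, 0.751, 0.661, -0.0]
contact_force: [0.3, 0.7, -1.6]
grip_width: 45.3
grip_force: 72.1
```

```bash
python3 - <<'E'
from h import *
s=get_state(); go([*wall(-50.2),55],WA-90); print(s["grip_width"])
f=grab("wrist","w19"); h=cv2.cvtColor(f["img"],cv2.COLOR_RGB2HSV)
for u in (225,290): print([int(h[v,u,2]) for v in range(176,194)])
for r in topface(f,(12,10,190),(40,95,255),117,400): print(r,towall(r[1]))
E
```

```text
{'shift': [1.5, 0.9, 108.5], 'yaw': np.float64(-7.3), 'tcp': [536.4, -87.0, 163.5], 'turn': [0.0, 0.02, -0.08]}
45.31906181947243
[126, 125, 128, 126, 126, 129, 128, 130, 133, 152, 169, 180, 178, 178, 177, 175, 175, 174]
[127, 125, 127, 124, 126, 127, 127, 126, 128, 151, 167, 181, 181, 179, 177, 176, 175, 174]
([472.0, 323.0], [748.7, -251.5], [131.1, 65.8], -49.2) [[-188.1  230.4]]
([248.0, 276.0], [526.6, -165.8], [151.6, 87.4], 82.7) [[-131.    -0.7]]
([414.0, 151.0], [671.6, -59.6], [51.6, 47.2], -79.0) [[ -7.5 129.8]]
([190.0, 108.0], [498.1, -19.5], [101.4, 36.7], 82.6) [[ 10.5 -47.4]]
([260.0, 63.0], [550.6, 10.2], [87.5, 42.5], 82.7) [[46.6  1. ]]
```

>>> arm_command:
  motion:
    - [0.0018,0.0009,0.03,0,0,0]
    - [0,0,0.035,0,0,0]
    - [0,0,0.025,0,0,0]
    - [0,0,0.01,0,0,0]
    - [0,0,0.004,0,0,0]
    - [0,0,0,0,0,0]
    - [0,0,0,0,0,0]
    - [0,0,0,0,0,0]

```text
time_s: 43.9
tcp_pos: [539.1, -85.3, 61.0]
eef_rot: [0.001, 0.75, 0.661, 0.001]
contact_force: [-0.4, -0.4, -0.6]
grip_width: 45.0
grip_force: 72.0
```

```bash
python3 - <<'E'
from h import *
go([*wall(-49.9),54],WA-90); print(get_state()["contact_force"])
E
```

```text
{'shift': [-0.3, -1.5, 7.0], 'yaw': np.float64(-7.21), 'tcp': [539.1, -85.3, 61.0], 'turn': [0.18, 0.01, 0.01]}
[-0.36609039 -0.36820637 -0.63642157]
```

>>> arm_command:
  motion:
    - [-0.0003,-0.0011,0.003,0,0,0]
    - [0,0,0.002,0,0,0]
    - [0,0,0.001,0,0,0]
    - [0,0,0,0,0,0]
    - [0,0,0,0,0,0]

```text
time_s: 44.32
tcp_pos: [536.6, -85.6, 53.9]
eef_rot: [0.0, 0.75, 0.661, -0.0]
contact_force: [-1.4, -0.4, 4.1]
grip_width: 44.9
grip_force: 72.5
```

>>> arm_command:
  motion:
    - [0,0,0.0008,0,0,0]
    - [0,0,0.0004,0,0,0]
    - [0,0,0,0,0,0]
    - [0,0,0,0,0,0]

```text
time_s: 44.65
tcp_pos: [536.6, -85.7, 53.8]
eef_rot: [0.0, 0.75, 0.661, -0.0]
contact_force: [-5.1, -1.0, 15.0]
grip_width: 44.8
grip_force: 74.2
```

>>> arm_command:
  motion:
    - [0,0,-0.003,0,0,0]
    - [0,0.0008,0,0,0,0]
    - [0,0,0.001,0,0,0]
    - [0,0,0.0015,0,0,0]
    - [0,0,0,0,0,0]
    - [0,0,0,0,0,0]

```text
time_s: 45.15
tcp_pos: [537.6, -85.6, 53.8]
eef_rot: [0.0, 0.75, 0.661, -0.0]
contact_force: [-4.2, -1.3, 12.9]
grip_width: 45.3
grip_force: 73.6
```

>>> arm_command:
  motion:
    - [0,0,0,0,0,0]
    - [0,0,0,0,0,0]
    - [0,0,0,0,0,0]
    - [0,0,0,0,0,0]
    - [0,0,-0.01,0,0,0]
    - [0,0,-0.03,0,0,0]
    - [0,0,-0.04,0,0,0]
    - [0,0,-0.04,0,0,0]
    - [0,0,-0.03,0,0,0]
    - [-0.02,0,0,0,0,0]
  jaw: 1

```text
time_s: 45.98
tcp_pos: [539.7, -101.2, 210.6]
eef_rot: [0.004, 0.748, 0.664, 0.005]
contact_force: [1.2, -0.2, 1.1]
grip_width: 85.6
grip_force: 0.0
```

>>> arm_command:
  motion:
    - [-0.02,0,0,0,0,0]
    - [0,0,0,0,0,0]
    - [0,0,0,0,0,0]
    - [0,0,0,0,0,0]

```text
time_s: 46.32
tcp_pos: [532.2, -124.5, 202.9]
eef_rot: [-0.0, 0.75, 0.661, 0.0]
contact_force: [-0.5, 0.0, -0.7]
grip_width: 85.3
grip_force: 0.0
```

```bash
python3 - <<'E'
from h import *
f=grab("wrist","w20"); print(get_state()["tcp_pos"],yaw())
for r in topface(f,(12,10,190),(40,95,255),117,400): print(r,towall(r[1]))
E
```

```text
[ 532.28071974 -124.11001306  202.74627777] -7.1370280973575255
([450.0, 272.0], [729.3, -259.5], [102.0, 97.7], -12.2) [[-198.5  212.1]]
([257.0, 140.0], [537.7, -87.7], [93.7, 44.6], 82.8) [[-52.2   0.5]]
([401.0, 112.0], [675.3, -69.2], [53.7, 49.1], -79.2) [[-16.5 134.6]]
([196.0, 76.0], [495.1, -31.3], [105.9, 39.3], 82.8) [[ -1.6 -48.9]]
([257.0, 40.0], [547.9, -3.5], [61.2, 44.5], 82.7) [[32.7 -0. ]]
```

View pics/w20.png

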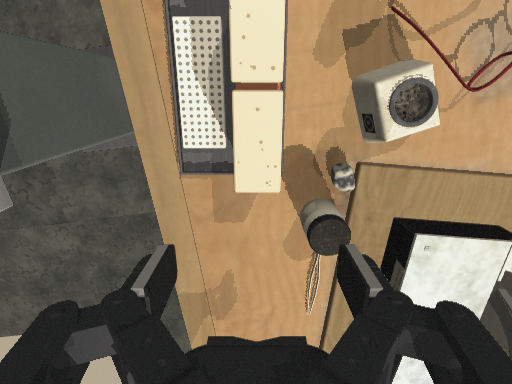

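Both cream fulls are laid, with the right one at (257,140), the left at (257,40) and a joint at v≈86. The jar at (325,228) is untouched. I'll retreat and check the ends from directly above.

>>> arm_command:
  motion:
    - [-0.03,0,0,0,0,0]
    - [-0.035,0,0,0,0,0]
    - [-0.03,0,0,0,0,0]
    - [0,0,0,0,0,0]
    - [0,0,0,0,0,0]
    - [0,0,0,0,0,0]

```text
time_s: 46.87
tcp_pos: [520.7, -217.7, 202.5]
eef_rot: [-0.001, 0.75, 0.662, 0.0]
contact_force: [0.3, 0.4, 0.4]
grip_width: 85.6
grip_force: 0.0
```

```bash
python3 - <<'E'
from h import *
f=grab("wrist","w21"); T=f["cam_to_world"]; print(towall(T[:3,3]))
for r in topface(f,(12,10,190),(40,95,255),117,400): print(r,towall(r[1]))
h=cv2.cvtColor(f["img"],cv2.COLOR_RGB2HSV)
a=w2px(f,[*wall(-99),117])[0]; b=w2px(f,[*wall(-80),117])[0]; print(a,b)
u=int(a[0])
for v in range(int(a[1])-8,int(a[1])+14): print(v,h[v,u].tolist(),towall(px2w(f,(u,v),117)).tolist(),towall(px2w(f,(u,v),41)).tolist())
s=grab("scene","s2"); 
E
```

```text
[[-100.4   -0.5]]
([455.0, 226.0], [723.8, -284.8], [154.2, 101.9], 78.0) [[-224.3  209.9]]
([418.0, 32.0], [673.9, -103.9], [55.0, 45.6], -2.7) [[-51.1 137.6]]
([257.0, 44.0], [536.1, -100.4], [68.5, 44.4], 82.7) [[-65.    0.5]]
([192.0, 35.0], [488.3, -85.5], [50.7, 39.2], 82.9) [[-56.2 -48.8]]
[256.68340199  90.76349431] [256.71541642  67.14662754]
82 [23, 52, 240] [[-91.8, -0.6]] [[-89.4, -0.6]]
83 [24, 52, 240] [[-92.6, -0.6]] [[-90.4, -0.6]]
84 [23, 52, 240] [[-93.5, -0.6]] [[-91.4, -0.6]]
85 [23, 52, 240] [[-94.3, -0.6]] [[-92.5, -0.6]]
86 [23, 52, 240] [[-95.1, -0.6]] [[-93.6, -0.6]]
87 [23, 53, 240] [[-95.9, -0.6]] [[-94.6, -0.6]]
88 [24, 52, 240] [[-96.7, -0.6]] [[-95.7, -0.6]]
89 [22, 55, 240] [[-97.5, -0.6]] [[-96.7, -0.6]]
90 [23, 57, 237] [[-98.4, -0.6]] [[-97.8, -0.6]]
91 [22, 67, 228] [[-99.2, -0.6]] [[-98.8, -0.6]]
92 [19, 33, 168] [[-100.0, -0.6]] [[-99.9, -0.6]]
93 [24, 19, 184] [[-100.9, -0.6]] [[-101.0, -0.6]]
94 [24, 19, 133] [[-101.7, -0.6]] [[-102.1, -0.6]]
95 [20, 22, 106] [[-102.5, -0.6]] [[-103.1, -0.6]]
96 [26, 18, 115] [[-103.3, -0.6]] [[-104.2, -0.6]]
97 [19, 18, 114] [[-104.2, -0.6]] [[-105.3, -0.6]]
98 [24, 15, 83] [[-105.0, -0.6]] [[-106.4, -0.6]]
99 [0, 3, 78] [[-105.9, -0.6]] [[-107.4, -0.6]]
100 [18, 13, 95] [[-106.7, -0.6]] [[-108.5, -0.6]]
101 [17, 100, 138] [[-107.5, -0.6]] [[-109.6, -0.6]]
102 [16, 116, 162] [[-108.4, -0.6]] [[-110.7, -0.6]]
103 [17, 114, 166] [[-109.2, -0.6]] [[-111.8, -0.6]]
```

The right end sits at about −99.5 mm, so it's flush. Handing in.

```bash
python3 -c "
from cell import workorder; print(workorder.finish_job())"
```

```text
the job is handed in; nothing more can be done
None
```

I laid both courses in the order asked and handed the job in at about 47 s. By the wrist camera every brick sits within about 1 mm of its place, and I never gripped the wood block, the jar or the look-alikes; the hand-in gave no verdict.

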